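# Build up the cam stack of a limit switch and run it to its trip position

### The job

Assemble the cam limit switch: drop the cam with the wide lobe onto the upright D-shaped shaft first, the cam with the narrow lobe on top of it and then the pointer knob, each turned so that the flat of its bore meets the flat of the shaft and it sits fully home. Then turn the knob anticlockwise, seen from above, as far as the stop, so that both lobes hold their switch rollers pressed, and let go. Leave the caliper, the screwdriver and the squeeze bottle where they are.

Things in the scene. Friction and masses are not known exactly. Their poses are not given: they have to be found in the camera images.
- limit_switch: The fixed unit: steel base plate with a grey gearbox (108 x 100 mm, top at 32 mm) and upright D shaft; origin on the bench under the shaft axis, x away from the robot to the switches, z up. Two black switches, one above the other on a bracket, stand 88 to 120 mm from the axis, up to 81 mm high; their white rollers (12 mm) reach in to 67 mm, pressed 72 mm (2 N each).
- shaft_seat (a point): On the shaft axis, at the top of its collar (52 mm across, 45 mm over the bench) where the stack rests. x points to the shaft's flat and turns with it, as does a dark pointer on the collar (to 44 mm); z up. Steel D shaft, 32 mm in diameter, one flat 8 mm from the axis, rising 46 mm above this point, the last 5 mm tapered in 4 mm. It turns stiffly (0.1 N m) and stays put. Lobes and knob go along x.
- shaft (a joint): Angle of the D shaft: 0 at one stop, growing anticlockwise seen from above; starts between 0 and 0.35. At 1.35 the flat points straight at the switch rollers (+x of the unit); the other stop is at 1.41.
- lever_low (a joint): Sprung roller lever of the lower switch, level with the first cam: 0 free, about 0.12 when a lobe holds its roller pressed.
- lever_high (a joint): Sprung roller lever of the upper switch, level with the second cam: 0 free, about 0.12 when a lobe holds its roller pressed.
- cam_wide_mid (a point): Steel cam plate with the wide, fan-shaped lobe (73 mm wide), 102 mm long, 15 mm thick, 0.22 kg, lying flat. Point on the D bore's axis, half-way up; x to the lobe, z up. Bore 33.8 mm, its flat 8.9 mm from the axis on the lobe's side (+x). Grip the hub across the bore on its parallel sides, y = +-27 mm, x -13 to 17 mm. Round back 30 mm, lobe end 72 mm from the axis.
- cam_narrow_mid (a point): Steel cam plate with the narrow lobe, tapering to 42 mm and 25 mm wide at its end; lying flat. Bore, flat on the lobe's side (+x), hub with parallel sides 54 mm apart, length 102 mm, thickness 15 mm and weight as the wide cam. Point on the bore's axis, half-way up; x to the lobe, z up.
- knob_grip (a point): Grey pointer knob standing on its base (60 mm round, 18 mm high) with a bar 22 x 92 mm on top, 18 to 52.5 mm up; 0.12 kg. Point on the bore axis, 36 mm up, in the bar; x along the bar to its pointed end (56 mm off; blunt end at -36), y across, z up. Blind D bore below, 33.8 mm, 17.5 deep, flat 8.9 mm from the axis towards the pointed end (+x).
- caliper: Sliding caliper, 58 x 200 x 13 mm, lying on the bench; bystander. Origin at its underside's centre. To the right of it two tall orange crates, fixed, fill the bench (x over 0.57, y below -0.32) up to about 0.29 m: swing over or round them.
- screwdriver: Red screwdriver, 202 mm long and 34 mm high, lying on the bench; bystander. Origin at its underside's centre.
- squeeze_bottle: White squeeze bottle with a red needle tip, 36 mm across and 104 mm tall, standing; bystander. Origin at its underside's centre.
There are look-alikes about, which are no part of the job. What is shaped like the part that bears knob_grip but green or red is not meant.

How it is judged:
By the outcome, as a careful person would: the job done as asked, in the order asked, and still so for the second after the job is handed in, with the robot touching nothing.
It also fails if it takes over 72 s, if anything falls off the work surface, if the arm or the gripper's body presses on something with over 40 N, if the wrist force passes 120 N, or if a joint passes its speed limit or range.

### The arm

A 7-joint arm with a two-finger parallel gripper is mounted at the origin on a cart in front of the work surface, level with it; the furniture and walls round the work are solid. World frame = base frame: x ahead of the robot, y to its left, z up, the work surface at z = 0. Lengths are in m, angles in degrees, forces in N, time in s.
With the tool pointing down it reaches from about 0.35 to 0.9 m from the base axis. Payload 19.9 kg.
Tool frame: the origin (TCP) lies midway between the tips of the shut fingers; the grasp point (between the pads) lies 19 mm behind it (r.tcp_to_grasp is the z of the grasp point in the tool frame, in m); z points along the fingers, y is the line along which they close (so a half turn about z gives the same grasp; the last joint's range is limited). The gripper opens to 85 mm and grips with 20 to 120 N. Pads are 22 mm wide; open, the fingers measure 114 mm over their backs; the gripper's body (76 mm by 85 mm) begins 54 mm behind the grasp point. The pads swing forward as they close: fully open they stand 13 mm farther back than shut.
Start: joints at [68.784, 23.915, -0.59, 92.452, 0.269, 63.638, -3.037], TCP at [0.202, -0.591, 0.198] pointing down, gripper open.
Joint ranges: [-161.28, 161.28], [-22.2, 115.67], [-73.04, 71.86], [3.21, 147.25], [-68.34, 248.33], [10.77, 114.83], [-161.83, 161.83]. Speed limits (degrees/s): [108.29, 108.29, 136.94, 136.94, 172.46, 172.46, 172.46].

### API

Orientations are given as a 3x3 rotation matrix whose columns are the frame's x, y, z axes.
In Python, from workcell import r, vision, job_done gives the robot as it stands. The module is installed in compiled form; this text tells all that it offers.
- The arm moves only by the shell command python3 -m jog 'ROWS'. ROWS is JSON, a list of rows, each an object with "translation": the shift along the world's x, y, z in m, a list of three; "rotation": the turn, a rotation vector about the world's x, y, z in degrees, a list of three; "hand": the closure, from 0 (fully open) to 1 (shut). A call has 1 to 12 rows; each row shifts and turns the commanded pose from where the row before left it; what a row does not reach is not made up. A row lasts 1/8 s, in which the tool goes at most 62.5 mm and 10.7 degrees, less where a joint would pass 70% of its speed; a pose out of reach is approached as far as the arm can. A call with a gripper value outside its range is refused whole. The fingers move at their own pace and stop on an object; the grip force is fixed at half the most. Time passes only in rows, so rows that do not move let the fingers close. It gives the time, the measured TCP pose, the force, the opening and the grip force at its end, in the units of the state.
- r.get_obs(): the state, without advancing time (a new reading comes with each control period).
- vision.read_camera(name): name is "scene" or "top" or "wrist"; returns a dict with "color" (480x640x3 uint8, red, green, blue), "range_z" (480x640 float32, m along the optical axis (not along the pixel's ray), 0 where there is no reading), "fx", "fy", "cx", "cy" (pixels), "k1" (the pictures are not rectified: a ray, as slopes to the right and down, at radius r is drawn at 1 + k1 r^2 times it, then the intrinsics apply), "world_to_cam" (4x4, takes a point from world to camera coordinates); the wrist camera has in their place "T_tool_cam" (4x4, takes a point from camera to tool coordinates, whose origin is the TCP and whose axes are the flange's). Camera axes: x right, y down, z forward; pixel columns grow to the right and rows downward; lengths in m; the calibration is good to about 2 mm. A picture is of the moment at which its call begins: read the wrist's pose just before it.
- job_done(): hands the job in; it is judged then, once.
The state is a dict: "clock": time; "joint_pos": joint angles; "qd": joint speeds; "joint_torque": joint torques, N m; "position": TCP position; "ee_rot": TCP orientation; "force": force on the tool from outside, world axes, zero at the start; "wrist_torque": the same for the moment, N m; "gripper_width": opening from 0.0 (shut) to 1.0 (fully open); "finger_force": force on a finger pad.
Only numpy, scipy, OpenCV 4.12 (cv2) and the standard library are available. Lean on these libraries where they do the work, as an engineer would, in place of code of your own. Each camera call takes 0.05 s, during which the arm holds its last target. There are 200 camera calls.

## Working session

There is one attempt and no reset: what is moved stays moved. The work goes in short steps, Python scripts to look and compute and a shell command to move; the robot and the scene stay as the last step left them, time stands still between calls to the robot, and variables do not carry over. Pictures are saved under pics/ and viewed, at most 10 in all, crops included, and the job is handed in when it is done.

```bash
mkdir -p pics; cat > h.py <<'E'
import numpy as np, cv2
from workcell import r, vision
def cam(n):
    o=r.get_obs(); c=vision.read_camera(n)
    if n=="wrist":
        T=np.eye(4); T[:3,:3]=np.array(o["ee_rot"]); T[:3,3]=o["position"]
        c["c2w"]=T@np.array(c["T_tool_cam"])
    else: c["c2w"]=np.linalg.inv(np.array(c["world_to_cam"]))
    return c
def rays(c,uv):
    K=np.array([[c["fx"],0,c["cx"]],[0,c["fy"],c["cy"]],[0,0,1.]])
    p=cv2.undistortPoints(np.float64(uv).reshape(-1,1,2),K,np.array([c["k1"],0,0,0.]))[:,0]
    return np.c_[p,np.ones(len(p))]
def plane(c,uv,z):
    d=rays(c,uv)@c["c2w"][:3,:3].T; o=c["c2w"][:3,3]
    return o+d*((z-o[2])/d[:,2])[:,None]
def cloud(c):
    v,u=np.mgrid[:480,:640]; p=rays(c,np.c_[u.ravel(),v.ravel()])*c["range_z"].reshape(-1,1)
    return (p@c["c2w"][:3,:3].T+c["c2w"][:3,3]).reshape(480,640,3)
def save(c,n): cv2.imwrite(f"pics/{n}.png",c["color"][...,::-1])
E
python3 - <<'E'
from h import *
for n in("scene","top"):
    c=cam(n); save(c,n+"0"); np.savez(n+"0.npz",**c)
    print(n,c["c2w"].round(3).tolist(),c["fx"],c["k1"])
E
```

```text
scene [[-0.884, -0.212, 0.417, 0.231], [-0.468, 0.402, -0.787, 0.718], [-0.001, -0.891, -0.455, 0.477], [0.0, 0.0, 0.0, 1.0]] 477.95591365582266 -0.05974667004447122
top [[0.017, -0.997, 0.074, 0.504], [-1.0, -0.016, 0.014, 0.026], [-0.012, -0.074, -0.997, 1.044], [0.0, 0.0, 0.0, 1.0]] 500.2908387482539 -0.029268269106274284
```

View pics/top0.png

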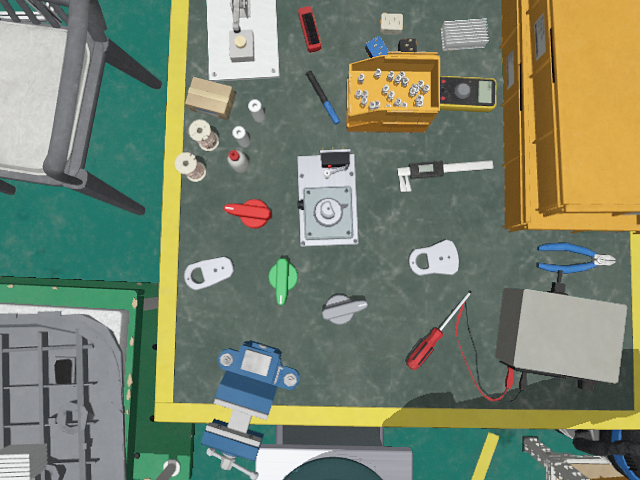

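View pics/scene0.png

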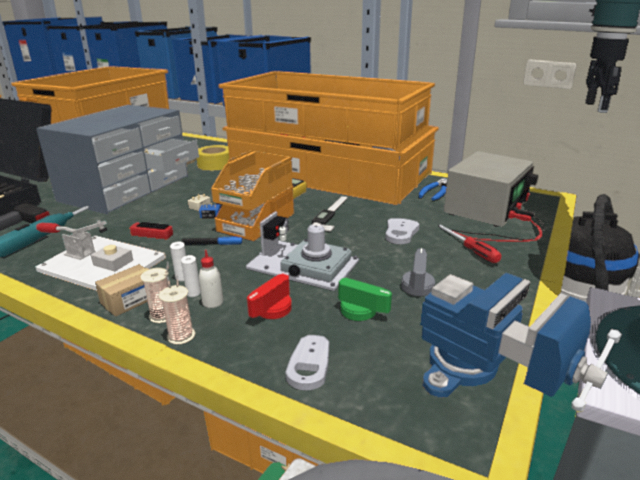

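Top view shows the unit at about (328,211). The cams are at (208,272) and (434,258), and the grey knob is at (344,309). The red and green look-alikes are at (248,212) and (284,281). The arm is off to the right.

```bash
python3 - <<'E'
from h import *
c=dict(np.load("top0.npz")); P=cloud(c); col=c["color"]
hsv=cv2.cvtColor(col,cv2.COLOR_RGB2HSV)
m=((hsv[...,1]<45)&(hsv[...,2]>110)).astype(np.uint8)
for n,(u,v),z,h in [("camL",(208,272),.015,30),("camR",(434,258),.015,32),("knob",(344,309),.036,30)]:
    s=np.zeros_like(m); s[v-h:v+h,u-h:u+h]=m[v-h:v+h,u-h:u+h]
    cs,hi=cv2.findContours(s,cv2.RETR_CCOMP,cv2.CHAIN_APPROX_NONE)
    for k,q in enumerate(cs):
        if len(q)<12: continue
        w=plane(c,q[:,0],z); ct=w.mean(0)
        rr=cv2.minAreaRect((w[:,:2]*1000).astype(np.float32))
        print(n,len(q),hi[0][k][3],ct.round(4),[np.round(x,1) for x in rr])
    zz=P[v-h:v+h,u-h:u+h,2]; print(np.percentile(zz[zz>.008],[10,50,90]).round(4))
for p in [(328,211),(434,258),(208,272),(344,309),(237,160)]: print(p,P[p[1],p[0]].round(4))
big=lambda u,v,h:cv2.resize(col[v-h:v+h,u-h:u+h],(390,390),interpolation=cv2.INTER_CUBIC)
cv2.imwrite("pics/crop0.png",cv2.resize(np.vstack([np.hstack([big(208,272,35),big(434,258,35)]),np.hstack([big(344,309,35),big(328,200,50)])]),(600,600))[...,::-1])
E
```

```text
camL 21 -1 [0.4937 0.2866 0.015 ] [array([494.1, 286.7]), array([18.6, 10.1]), np.float64(64.9)]
camL 21 -1 [0.5634 0.2531 0.015 ] [array([562.6, 253.2]), array([10.4, 10.4]), np.float64(1.8)]
camL 357 -1 [0.5016 0.2694 0.015 ] [array([506.9, 265.6]), array([121.4, 122.4]), np.float64(1.1)]
camL 17 11 [0.4616 0.2187 0.015 ] [array([461.2, 218.5]), array([ 9.2, 15.6]), np.float64(27.5)]
camL 41 11 [0.4611 0.2737 0.015 ] [array([462.6, 274.2]), array([32.5, 16.4]), np.float64(64.9)]
camL 30 11 [0.4729 0.2632 0.015 ] [array([472.3, 263.9]), array([10. , 28.5]), np.float64(15.0)]
camL 16 11 [0.4862 0.3146 0.015 ] [array([485.8, 315. ]), array([16.9,  6.9]), np.float64(23.9)]
camL 42 11 [0.498  0.2872 0.015 ] [array([497.1, 288.2]), array([33.3, 26.1]), np.float64(19.4)]
camL 32 11 [0.5397 0.2656 0.015 ] [array([538.8, 265.6]), array([18.6, 17.6]), np.float64(27.6)]
[0.0129 0.0154 0.0181]
camR 34 -1 [ 0.4837 -0.2302  0.015 ] [array([ 485.2, -229. ]), array([12.2, 22.6]), np.float64(0.9)]
camR 38 -1 [ 0.5053 -0.2606  0.015 ] [array([ 504.1, -258.8]), array([ 8.2, 28.6]), np.float64(89.8)]

[... 1724 characters left out ...]
.5)]
knob 20 -1 [0.4553 0.0363 0.036 ] [array([455.4,  37.1]), array([ 8., 16.]), np.float64(0.9)]
knob 48 -1 [ 0.4547 -0.      0.036 ] [array([456.4,   0.6]), array([15. , 46.2]), np.float64(16.1)]
knob 13 -1 [4.874e-01 2.000e-04 3.600e-02] [array([487. ,   0.5]), array([ 6., 10.]), np.float64(1.0)]
knob 106 -1 [ 0.4822 -0.0416  0.036 ] [array([480.7, -45.7]), array([31.9, 54.2]), np.float64(0.9)]
knob 25 42 [ 0.4861 -0.0403  0.036 ] [array([486.1, -40.4]), array([11.4, 19. ]), np.float64(72.2)]
[0.0179 0.0506 0.0545]
(328, 211) [0.6259 0.0201 0.0918]
(434, 258) [ 0.5421 -0.2001  0.0119]
(208, 272) [0.5056 0.2648 0.0152]
(344, 309) [ 0.4373 -0.0146  0.049 ]
(237, 160) [0.7275 0.2015 0.0712]
```

View pics/crop0.png

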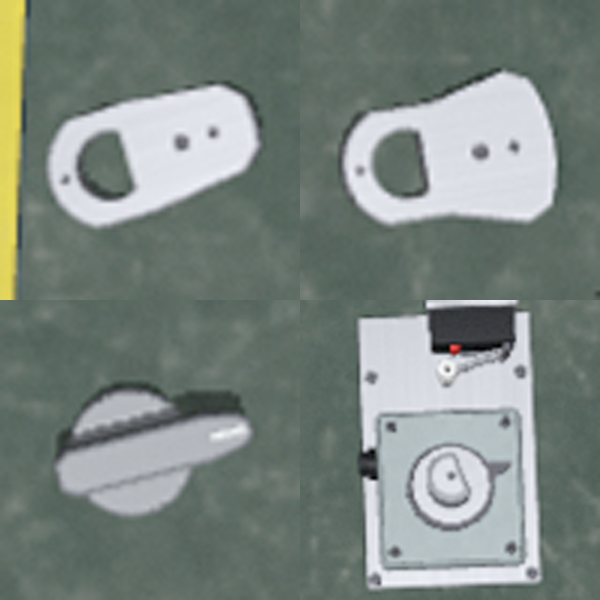

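Left cam is the narrow one, with its bore at crop (107,165) and the lobe pointing right and slightly up. Right cam is the wide one. The grey knob points right and up. The shaft pointer points image-right, and the switches are at the top, towards +x. Now to get precise numbers.

```bash
cat >> h.py <<'E'
def holes(c,m,z,box):
    """contours (outer+inner) of mask in box (u0,v0,u1,v1), on plane z; prints pose of big part"""
    u0,v0,u1,v1=box; s=np.zeros_like(m); s[v0:v1,u0:u1]=m[v0:v1,u0:u1]
    cs,hi=cv2.findContours(s,cv2.RETR_CCOMP,cv2.CHAIN_APPROX_NONE)
    i=max(range(len(cs)),key=lambda k:cv2.contourArea(cs[k]) if hi[0][k][3]<0 else 0)
    out=plane(c,cs[i][:,0],z)[:,:2]
    ins=[plane(c,cs[k][:,0],z)[:,:2] for k in range(len(cs)) if hi[0][k][3]==i]
    return out,ins
def area_c(w):
    M=cv2.moments((w*1e3-0).astype(np.float32)); return np.array([M["m10"],M["m01"]])/M["m00"]/1e3,abs(M["m00"])
def campose(c,m,z,box):
    """bore axis + lobe direction: D-bore centroid lies 3.05 mm from the axis, away from lobe"""
    out,ins=holes(c,m,z,box); oc,oa=area_c(out)
    b=max(ins,key=lambda w:area_c(w)[1]); bc,ba=area_c(b)
    M=cv2.moments((out*1e3).astype(np.float32)); th=.5*np.arctan2(2*M["mu11"],M["mu20"]-M["mu02"])
    d=np.array([np.cos(th),np.sin(th)]); d=d if d@(oc-bc)>0 else -d
    return bc+.0030*d,np.degrees(np.arctan2(d[1],d[0])),oa,ba,np.degrees(np.arctan2(*(oc-bc)[::-1])),(out-bc)@d
E
python3 - <<'E'
from h import *
c=dict(np.load("top0.npz")); P=cloud(c); col=c["color"]
hsv=cv2.cvtColor(col,cv2.COLOR_RGB2HSV)
print([hsv[v,u].tolist() for u,v in [(200,250),(220,270),(445,258),(470,230),(335,305)]])
m=((hsv[...,1]<40)&(hsv[...,2]>165)).astype(np.uint8)
for n,b in [("narrow",(182,245,240,295)),("wide",(402,230,465,285))]:
    x=campose(c,m,.015,b); print(n,x[0].round(4),x[1:5],x[5].min(),x[5].max())
sel=(P[...,2]>.046)&(P[...,2]<.06); sel[:,:315]=0;sel[:285]=0;sel[335:]=0;sel[:,375:]=0
w=plane(c,np.argwhere(sel)[:,::-1],.0525)[:,:2]; r_=cv2.minAreaRect((w*1e3).astype(np.float32)); print("bar",r_,len(w))
sel=P[...,2]>.08; sel[:,310:350]&=True; sel[:190]=0;sel[230:]=0;sel[:,:305]=0;sel[:,355:]=0
w=plane(c,np.argwhere(sel)[:,::-1],.091)[:,:2]; print("shaft",w.mean(0),len(w))
sel=(hsv[...,2]<100)&(hsv[...,1]<60); sel[:200]=0;sel[225:]=0;sel[:,338:]&=True; sel[:,:338]=0;sel[:,352:]=0
print("ptr",plane(c,np.argwhere(sel)[:,::-1],.04)[:,:2].mean(0),sel.sum())
m2=((hsv[...,1]<40)&(hsv[...,2]>140)).astype(np.uint8)
out,_=holes(c,((hsv[...,2]>110)&(hsv[...,1]<60)).astype(np.uint8),.005,(295,148,362,250)); print("plate",cv2.minAreaRect((out*1e3).astype(np.float32)))
o=r.get_obs(); print(np.array(o["ee_rot"]).round(3).tolist(),o["position"],vision.read_camera("wrist")["T_tool_cam"])
E
```

```text
[[75, 32, 111], [111, 11, 235], [113, 10, 228], [75, 28, 109], [105, 21, 72]]
narrow [0.4985 0.2844] (np.float64(-71.65888386605978), 4527.322582889115, 794.6395905674435, np.float64(-70.86859411298619)) -0.026951059306548703 0.07473230900184928
wide [ 0.5363 -0.1782] (np.float64(-80.31724182057475), 5363.074247488519, 812.3702721865848, np.float64(-80.75186638722425)) -0.027236390576061177 0.07357307321292345
bar ((438.0920104980469, -14.822593688964844), (22.358842849731445, 91.55697631835938), 15.610984802246094) 500
shaft [0.62975365 0.02258753] 186Traceback (most recent call last):
  File "<stdin>", line 13, in <module>
  File "h.py", line 15, in plane
    d=rays(c,uv)@c["c2w"][:3,:3].T; o=c["c2w"][:3,3]
      ~~~~^^^^^^
  File "h.py", line 12, in rays
    p=cv2.undistortPoints(np.float64(uv).reshape(-1,1,2),K,np.array([c["k1"],0,0,0.]))[:,0]
      ~~~~~~~~~~~~~~~~~~~^^^^^^^^^^^^^^^^^^^^^^^^^^^^^^^^^^^^^^^^^^^^^^^^^^^^^^^^^^^^^
cv2.error: OpenCV(4.12.0) /io/opencv/modules/calib3d/src/undistort.dispatch.cpp:347: error: (-215:Assertion failed) CV_IS_MAT(_src) && CV_IS_MAT(_dst) && (_src->rows == 1 || _src->cols == 1) && (_dst->rows == 1 || _dst->cols == 1) && _src->cols + _src->rows - 1 == _dst->rows + _dst->cols - 1 && (CV_MAT_TYPE(_src->type) == CV_32FC2 || CV_MAT_TYPE(_src->type) == CV_64FC2) && (CV_MAT_TYPE(_dst->type) == CV_32FC2 || CV_MAT_TYPE(_dst->type) == CV_64FC2) in function 'cvUndistortPointsInternal'
```

```bash
python3 - <<'E'
from h import *
c=dict(np.load("top0.npz")); P=cloud(c); col=c["color"]
hsv=cv2.cvtColor(col,cv2.COLOR_RGB2HSV)
for t in (90,110,130):
    sel=(hsv[...,2]<t); sel[:205]=0;sel[222:]=0;sel[:,340:]&=True; sel[:,:340]=0;sel[:,350:]=0
    if sel.sum():
        p=plane(c,np.argwhere(sel)[:,::-1],.04)[:,:2].mean(0); print("ptr",p,sel.sum(),np.degrees(np.arctan2(p[1]-.0226,p[0]-.6298)))
out,_=holes(c,((hsv[...,2]>110)&(hsv[...,1]<60)).astype(np.uint8),.005,(295,148,362,250)); print("plate",cv2.minAreaRect((out*1e3).astype(np.float32)))
q=P[280:400,500:625,2]; print("psu",np.percentile(q,[50,95]),P[290:380,500].mean(0))
o=r.get_obs(); print(np.array(o["ee_rot"]).round(3).tolist(),o["position"],np.round(vision.read_camera("wrist")["T_tool_cam"],3).tolist())
E
```

```text
ptr [ 0.6432739  -0.01637865] 1 -70.93107411711827
ptr [ 0.63821872 -0.01006347] 25 -75.54708415573127
plate ((665.8577270507812, 21.88406753540039), (205.73104858398438, 129.06863403320312), 5.542228698730469)
psu [0.11165509 0.115999  ] [ 0.3891309  -0.33301528  0.01770288]
[[0.946, 0.323, -0.0], [0.323, -0.946, 0.001], [-0.0, -0.001, -1.0]] [ 0.20173423 -0.59120885  0.19774798] [[-0.0, -0.963, -0.27, 0.068], [1.0, -0.0, -0.0, 0.001], [0.0, -0.27, 0.963, -0.175], [0.0, 0.0, 0.0, 1.0]]
```

```bash
python3 -m jog '[{"translation":[0,0.02,0.05],"rotation":[0,0,0],"hand":0},{"translation":[0.03,0.05,0.02],"rotation":[0,0,0],"hand":0},{"translation":[0.035,0.05,0],"rotation":[0,0,0],"hand":0}]'
```

```text
clock: 0.52
position: [0.2674, -0.4708, 0.2697]
ee_rot: [[0.947, 0.322, 0.001], [0.322, -0.947, -0.002], [0.0, 0.002, -1.0]]
force: [1.3, -1.0, -0.1]
gripper_width: 1.002
finger_force: 0.0
```

```bash
python3 -m jog '[{"translation":[0.03,0.04,0],"rotation":[0,0,10.1],"hand":0},{"translation":[0.03,0.04,0],"rotation":[0,0,10.1],"hand":0},{"translation":[0.03,0.04,0],"rotation":[0,0,10.1],"hand":0},{"translation":[0.03,0.04,0],"rotation":[0,0,10.1],"hand":0},{"translation":[0.035,0.035,-0.01],"rotation":[0,0,10.1],"hand":0},{"translation":[0.035,0.035,-0.02],"rotation":[0,0,10.1],"hand":0},{"translation":[0.035,0.035,-0.03],"rotation":[0,0,10.1],"hand":0},{"translation":[0.035,0.03,-0.04],"rotation":[0,0,10.1],"hand":0},{"translation":[0,0,0],"rotation":[0,0,0],"hand":0}]'
cat >> h.py <<'E'
def steel(c,v=165):
    h=cv2.cvtColor(c["color"],cv2.COLOR_RGB2HSV); return ((h[...,1]<45)&(h[...,2]>v)).astype(np.uint8)
E
python3 - <<'E'
from h import *
c=cam("wrist"); save(c,"w1"); o=r.get_obs(); print(o["joint_pos"],o["position"])
P=cloud(c); z=P[...,2]; ok=c["range_z"]>0; print(np.percentile(z[ok],[2,50,90]))
try:
    x=campose(c,steel(c),.015,(0,0,640,480)); print(x[0].round(4),x[1:5],x[5].min(),x[5].max())
except Exception as e: print(e)
E
```

```text
clock: 1.65
position: [0.527, -0.173, 0.1651]
ee_rot: [[-0.174, 0.985, -0.004], [0.985, 0.174, 0.003], [0.004, -0.003, -1.0]]
force: [0.2, 0.7, 0.0]
gripper_width: 0.999
finger_force: 0.0
[ 37.11416111  20.8591437  -26.97515431 103.56083138  10.85741631
  58.31179957  15.65452943] [ 0.52666727 -0.17511642  0.16673321]
[-0.00241381 -0.00044479  0.26704312]
[ 0.6838 -0.0137] (np.float64(-175.0548332158266), 8323.718183303186, 70.29465210757917, np.float64(179.5203800233723)) -0.05834777579001069 0.11991337062264025
```

View pics/w1.png

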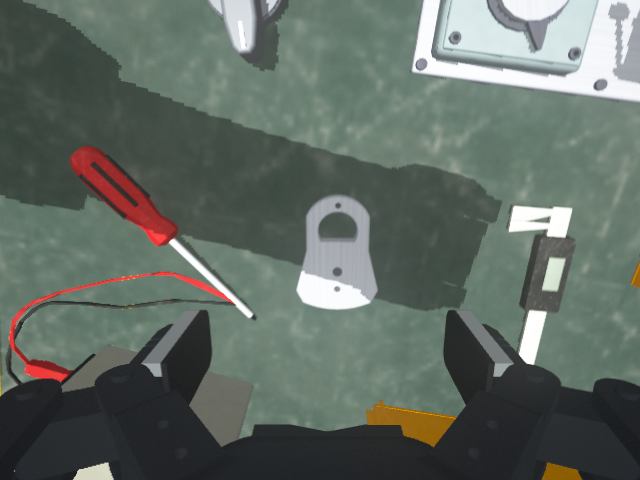

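Wrist view shows the wide cam at about (337,252), with its bore at (338,226) and the lobe pointing down the picture. The cam is half in the arm's shadow. The fingers are at the bottom.

```bash
python3 - <<'E'
from h import *
c=cam("wrist"); o=r.get_obs(); print(o["position"],np.degrees(np.arctan2(o["ee_rot"][1][1],o["ee_rot"][0][1])))
for v in (125,135,145):
    x=campose(c,steel(c,v),.015,(285,180,390,320)); print(v,x[0].round(4),x[1:5],x[5].min(),x[5].max())
P=cloud(c);print(P[290,325],P[260,310], P[330,330])
# shaft pointer: dark on plane .04
h=cv2.cvtColor(c["color"],cv2.COLOR_RGB2HSV)
print(h[35,535],h[5,520],h[50,480])
E
```

```text
[ 0.52658714 -0.1764479   0.16787547] 9.609236641653098
125 [ 0.5362 -0.1783] (np.float64(-83.6179371044337), 7618.639399627689, 694.2652884889394, np.float64(-83.96498360181401)) -0.02693845416576774 0.09141001396954167
135 [ 0.5362 -0.1788] (np.float64(-86.74705880225753), 6279.850109019084, 744.6861625276506, np.float64(-83.60655296958193)) -0.02706019368153151 0.09285339077264076
145 [ 0.5365 -0.179 ] (np.float64(-80.87347448742533), 5487.503938954091, 781.2262144903652, np.float64(-80.6827018809859)) -0.026730704796081733 0.07522909526079435
[ 0.53501699 -0.23719856  0.01404083] [ 0.51735287 -0.21150043  0.0148049 ] [ 5.47507220e-01 -2.82606866e-01 -4.23115773e-04]
[114  24 150] [108   5 250] [ 93  26 218]
```

```bash
python3 -m jog '[{"translation":[0.005,-0.002,-0.03],"rotation":[0,0,0],"hand":0.15},{"translation":[0.005,-0.002,-0.04],"rotation":[0,0,-0.2],"hand":0.15},{"translation":[0,0,-0.04],"rotation":[0,0,0],"hand":0.15},{"translation":[0,0,-0.03],"rotation":[0,0,0],"hand":0.15},{"translation":[0,0,-0.015],"rotation":[0,0,0],"hand":0.15},{"translation":[0,0,-0.01],"rotation":[0,0,0],"hand":0.15},{"translation":[0,0,-0.003],"rotation":[0,0,0],"hand":0.15},{"translation":[0,0,0],"rotation":[0,0,0],"hand":0.15}]'
```

```text
clock: 2.75
position: [0.5372, -0.1807, 0.0009]
ee_rot: [[-0.164, 0.986, 0.001], [0.986, 0.164, -0.0], [-0.001, 0.001, -1.0]]
force: [-0.3, 0.1, 0.1]
gripper_width: 0.847
finger_force: 0.0
```

```bash
python3 -m jog '[{"translation":[0,0,0],"rotation":[0,0,0],"hand":0.6},{"translation":[0,0,0],"rotation":[0,0,0],"hand":0.8},{"translation":[0,0,0],"rotation":[0,0,0],"hand":1},{"translation":[0,0,0],"rotation":[0,0,0],"hand":1},{"translation":[0,0,0],"rotation":[0,0,0],"hand":1}]'
```

```text
clock: 3.38
position: [0.5368, -0.1805, 0.0003]
ee_rot: [[-0.164, 0.986, -0.0], [0.986, 0.164, -0.0], [-0.0, -0.0, -1.0]]
force: [-0.3, 0.2, 0.2]
gripper_width: 0.001
finger_force: 0.0
```

```bash
python3 - <<'E'
from h import *
c=cam("wrist"); save(c,"w2")
E
```

```text
(no output)
```

View pics/w2.png

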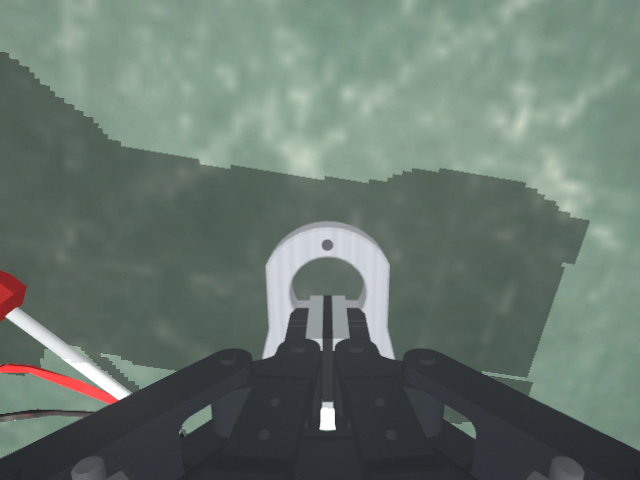

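The fingers shut inside the bore at about (328,310). The cam has not moved, but the tips passed over the hub. I'll lift, set the opening just over 54 mm and feel for the bench.

```bash
python3 -m jog '[{"translation":[0,0,0.04],"rotation":[0,0,0],"hand":1},{"translation":[0,0,0],"rotation":[0,0,0],"hand":0.26},{"translation":[0,0,0],"rotation":[0,0,0],"hand":0.26},{"translation":[0,0,0],"rotation":[0,0,0],"hand":0.26},{"translation":[0,0,0],"rotation":[0,0,0],"hand":0.26}]'
python3 -m jog '[{"translation":[0,0,-0.03],"rotation":[0,0,0],"hand":0.26},{"translation":[0,0,-0.008],"rotation":[0,0,0],"hand":0.26},{"translation":[0,0,-0.004],"rotation":[0,0,0],"hand":0.26},{"translation":[0,0,0],"rotation":[0,0,0],"hand":0.26}]'
python3 - <<'E'
from h import *
c=cam("wrist"); P=cloud(c); np.savez("w3.npz",**c); save(c,"w3")
E
```

```text
clock: 4.05
position: [0.5365, -0.1804, 0.0397]
ee_rot: [[-0.164, 0.986, -0.001], [0.986, 0.164, 0.0], [0.0, -0.001, -1.0]]
force: [-0.6, 0.5, 0.8]
gripper_width: 0.742
finger_force: 0.0
clock: 4.55
position: [0.537, -0.1805, -0.0014]
ee_rot: [[-0.164, 0.986, 0.0], [0.986, 0.164, -0.0], [-0.0, 0.0, -1.0]]
force: [-0.6, 0.1, 0.3]
gripper_width: 0.738
finger_force: 0.0
```

View pics/w3.png

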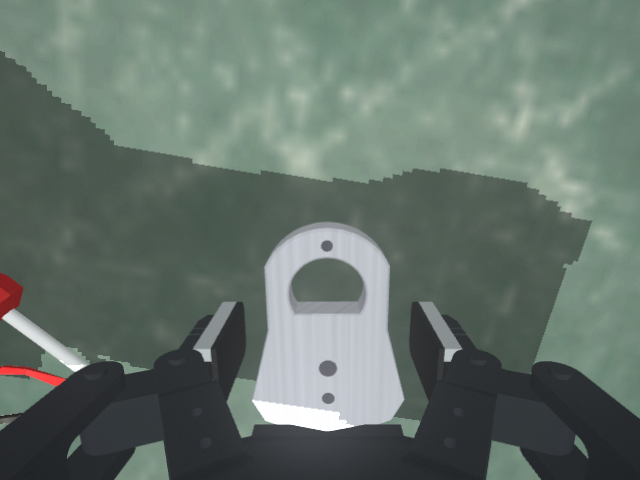

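Fingers straddle the hub: left pad at about (225,340), right pad at (432,330), with the hub sides at u=265 and 389. Now the tip heights, from range.

```bash
python3 - <<'E'
from h import *
c=dict(np.load("w3.npz")); P=cloud(c)*1000
T=np.array([.537,-.1805])*1000; d=np.array([-.164,.986]); e=np.array([.986,.164])
for u,v in [(222,320),(238,310),(241,340),(236,370),(225,385),(418,310),(415,340),(428,320),(430,380),(326,235),(275,300)]:
    p=P[v,u]; print((u,v),"along y_tool %.1f x_tool %.1f z %.1f"%((p[:2]-T)@e,(p[:2]-T)@d,p[2]))
E
```

```text
(222, 320) along y_tool -34.2 x_tool 10.5 z 56.5
(238, 310) along y_tool -31.3 x_tool 9.4 z 46.3
(241, 340) along y_tool -31.3 x_tool -3.4 z 44.5
(236, 370) along y_tool -31.2 x_tool -9.1 z 54.8
(225, 385) along y_tool -31.7 x_tool -6.4 z 67.2
(418, 310) along y_tool 31.9 x_tool 9.8 z 47.2
(415, 340) along y_tool 31.7 x_tool -2.1 z 46.7
(428, 320) along y_tool 33.3 x_tool 10.1 z 55.7
(430, 380) along y_tool 31.8 x_tool -3.9 z 68.3
(326, 235) along y_tool -0.3 x_tool 28.7 z 14.1
(275, 300) along y_tool -22.6 x_tool -0.2 z 15.0
```

```bash
python3 - <<'E'
from h import *
c=dict(np.load("w3.npz")); P=cloud(c)*1000
print(c["c2w"][:3,3],c["fx"],c["cx"],c["cy"])
for v in (306,320,335,350): print(v,[int(x) for x in P[v,205:256:2,2]])
print([int(x) for x in P[290:400:5,242,2]])
E
```

```text
[ 0.52615338 -0.11370629  0.17350416] 391.7467283825945 327.1738256273438 248.1331476954049
306 [-1, -1, 0, 0, 0, 0, -1, 0, 44, 44, 45, 44, 43, 44, 45, 45, 44, 44, 41, 39, 0, -1, -1, -1, -1, 0]
320 [49, 47, 48, 47, 55, 56, 55, 56, 56, 56, 56, 56, 56, 56, 54, 51, 49, 46, 42, 40, 0, 0, 0, 0, 0, -1]
335 [66, 65, 67, 173, 66, 66, 66, 66, 66, 65, 64, 62, 60, 56, 55, 53, 50, 46, 44, 41, 38, 0, -1, -1, -1, 0]
350 [73, 74, 74, 74, 74, 74, 74, 71, 69, 67, 66, 63, 61, 59, 56, 53, 50, 49, 45, 42, 38, 0, 0, -1, 0, 0]
[-1, -1, -1, 39, 41, 40, 41, 41, 42, 43, 43, 43, 44, 44, 45, -1, 0, -1, 0, -1, -1, -1]
```

The range and the known opening agree: the real tips sit about 38 mm short of the stated TCP. I'll descend further, watching force.

```bash
python3 -m jog '[{"translation":[0,0,-0.015],"rotation":[0,0,0],"hand":0.26},{"translation":[0,0,-0.01],"rotation":[0,0,0],"hand":0.26},{"translation":[0,0,0],"rotation":[0,0,0],"hand":0.26}]'
python3 - <<'E'
from h import *
o=r.get_obs(); c=cam("wrist"); P=cloud(c)*1000
for v in range(290,400,12): print(v,[int(x) for x in P[v,205:260:3,2]])
E
```

```text
clock: 4.97
position: [0.5361, -0.1802, -0.0278]
ee_rot: [[-0.164, 0.986, -0.002], [0.986, 0.164, 0.001], [0.001, -0.002, -1.0]]
force: [0.6, 0.5, 0.7]
gripper_width: 0.743
finger_force: 0.0
290 [-1, -2, -1, 0, 0, -1, -1, -1, -1, -1, 0, 0, -2, -1, 0, 0, 0, 13, 14]
302 [0, 0, 0, 0, 0, -1, 14, 15, 13, 13, 15, 15, 13, -2, -1, 0, -1, 12, 14]
314 [-1, 0, -1, 0, 25, 24, 25, 24, 24, 24, 24, 20, 15, 11, 0, 0, -1, -2, 14]
326 [26, 34, 34, 33, 33, 34, 34, 33, 32, 28, 147, 21, 17, 12, 0, 0, 0, -1, 14]
338 [41, 43, 41, 41, 42, 41, 41, 37, 33, 30, 27, 22, 17, 13, 0, 0, -1, -1, 13]
350 [48, 47, 48, 46, 46, 44, 40, 37, 35, 31, 27, 24, 19, 14, -1, 0, 0, 0, 13]
362 [48, 47, 47, 47, 48, 45, 41, 38, 37, 32, 29, 23, 19, -1, -1, 0, -1, -1, -1]
374 [61, 62, 48, 47, 48, 45, 43, 40, 37, 34, 29, 0, -1, 0, 0, -1, -2, -1, 14]
386 [73, 74, 74, 73, 73, 45, 43, 41, 38, 34, 0, -1, -1, 0, -1, -1, -1, 14, 13]
398 [77, 77, 78, 77, 78, 78, 77, 41, -1, -1, -1, -1, 0, 0, -1, -1, 13, 14, 14]
```

```bash
python3 -m jog '[{"translation":[0,0,-0.004],"rotation":[0,0,0],"hand":0.26},{"translation":[0,0,-0.003],"rotation":[0,0,0],"hand":0.26},{"translation":[0,0,0],"rotation":[0,0,0],"hand":0.26}]'
python3 -m jog '[{"translation":[0,0,0],"rotation":[0,0,0],"hand":0.4},{"translation":[0,0,0],"rotation":[0,0,0],"hand":0.6},{"translation":[0,0,0],"rotation":[0,0,0],"hand":1},{"translation":[0,0,0],"rotation":[0,0,0],"hand":1}]'
```

```text
clock: 5.4
position: [0.5367, -0.1805, -0.0339]
ee_rot: [[-0.164, 0.986, -0.0], [0.986, 0.164, 0.0], [0.0, -0.0, -1.0]]
force: [-0.0, -0.5, 0.7]
gripper_width: 0.739
finger_force: 0.0
clock: 5.9
position: [0.5369, -0.1805, -0.0333]
ee_rot: [[-0.164, 0.986, 0.0], [0.986, 0.164, -0.0], [-0.0, 0.0, -1.0]]
force: [-2.9, 1.2, 6.8]
gripper_width: 0.612
finger_force: 62.6
```

Gripped (52 mm, 63 N). Lift and go to where the wrist camera can see the shaft.

```bash
python3 -m jog '[{"translation":[0,0,0.02],"rotation":[0,0,0],"hand":1},{"translation":[0,0,0.045],"rotation":[0,0,0],"hand":1},{"translation":[0,0,0.05],"rotation":[0,0,0],"hand":1},{"translation":[0.03,0.03,0.04],"rotation":[0,0,0],"hand":1},{"translation":[0.03,0.035,0],"rotation":[0,0,0],"hand":1},{"translation":[0.03,0.03,0],"rotation":[0,0,0],"hand":1},{"translation":[0,0,0],"rotation":[0,0,0],"hand":1},{"translation":[0,0,0],"rotation":[0,0,0],"hand":1}]'
python3 - <<'E'
from h import *
c=cam("wrist"); np.savez("w4.npz",**c); save(c,"w4")
E
```

```text
clock: 6.9
position: [0.6265, -0.0858, 0.1219]
ee_rot: [[-0.164, 0.986, -0.0], [0.986, 0.164, -0.0], [-0.0, -0.0, -1.0]]
force: [-0.5, -0.8, -1.8]
gripper_width: 0.613
finger_force: 64.7
```

View pics/w4.png

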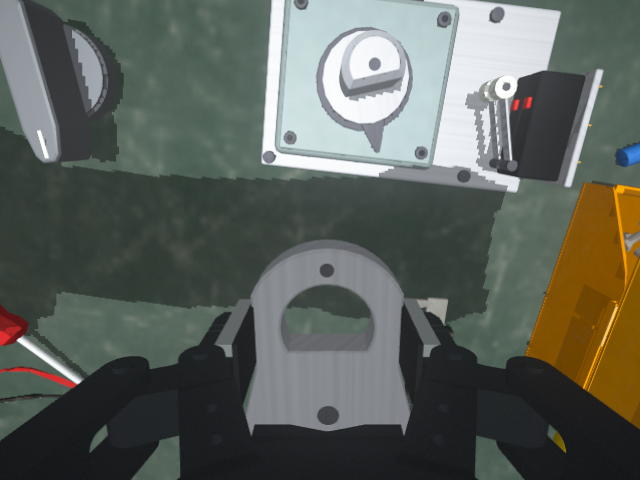

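The view shows the cam in the fingers with its bore at (327,320). The shaft top is at (373,62), its dot at (375,64), the collar at (365,80) and the pointer tip at (377,150).

```bash
python3 - <<'E'
from h import *
c=dict(np.load("w4.npz")); P=cloud(c); h=cv2.cvtColor(c["color"],cv2.COLOR_RGB2HSV)
print("rot of dot", plane(c,[(375,64)],.091)[0], P[64,382], P[115,355])
# flat edge on top face: top face pixels by height
sel=(P[...,2]>.084)&(P[...,2]<.098); sel[130:]=0; sel[:,:320]=0; sel[:,440:]=0
w=plane(c,np.argwhere(sel)[:,::-1],.091)[:,:2]; print("top mean",w.mean(0),len(w))
cs,_=cv2.findContours(sel.astype(np.uint8),cv2.RETR_EXTERNAL,cv2.CHAIN_APPROX_NONE); q=max(cs,key=len)[:,0]
# collar
s=((h[...,1]<25)&(h[...,2]>225)&(abs(P[...,2]-.045)<.006)).astype(np.uint8); s[150:]=0;s[:,:315]=0;s[:,415:]=0
pt=np.argwhere(s); cc=plane(c,pt[:,::-1],.045)[:,:2]; hull=cv2.convexHull((cc*1e3).astype(np.float32)); (cx,cy),R=cv2.minEnclosingCircle(hull); print("collar",cx,cy,R,cv2.fitEllipse(hull))
# pointer tip
for z in (.036,.040,.045):
  p=plane(c,[(377,150)],z)[0]; print("ptr",p,P[140,376],np.degrees(np.arctan2(p[1]*1e3-cy,p[0]*1e3-cx)))
# flat edge by hand
e=plane(c,[(349,92),(404,67)],.091); d=e[1]-e[0]; print("flat normal",np.degrees(np.arctan2(d[1],d[0]))-90, )
# unit direction: gearbox edge
g=plane(c,[(277,150),(443,168)],.032); d=g[1]-g[0]; print("unit x",np.degrees(np.arctan2(d[1],d[0])))
# bore in hand
zt=.1219+.0335+.015
m=((h[...,2]>95)&(h[...,1]<40)).astype(np.uint8)
for t in (75,90,105):
    m=((h[...,2]<t)|(h[...,1]>35)).astype(np.uint8); m[:270]=0;m[375:]=0;m[:,:262]=0;m[:,395:]=0
    n,l,st,ce=cv2.connectedComponentsWithStats(m); k=l[310,327]; 
    if k: 
        b=plane(c,np.argwhere(l==k)[:,::-1],zt)[:,:2]; print(t,"bore c",b.mean(0),st[k])
print("z cam top",P[255,327],P[380,300], P[320,265])
E
```

```text
rot of dot [0.63254399 0.01863963 0.091     ] [0.63598687 0.01941659 0.0897633 ] [ 0.62992282 -0.00278374  0.04474001]
top mean [0.63091535 0.02067891] 2891
collar 632.1270751953125 18.66390609741211 25.444337844848633 ((632.1250610351562, 18.648103713989258), (50.22319793701172, 50.770694732666016), 144.14712524414062)
ptr [ 0.64834218 -0.02093373  0.036     ] [ 0.64566732 -0.01504891  0.04285762] -67.73106208584547
ptr [ 0.64784105 -0.0209035   0.04      ] [ 0.64566732 -0.01504891  0.04285762] -68.33977253477772
ptr [ 0.64721464 -0.02086571  0.045     ] [ 0.64566732 -0.01504891  0.04285762] -69.10926512051894
flat normal -57.52916202225965
unit x 3.3905900343917237
75 bore c [ 0.62526404 -0.07619531] [ 285  286   85   47 2789]
90 bore c [ 0.62529801 -0.0759529 ] [ 285  285   86   48 2957]
105 bore c [ 0.62562031 -0.07733869] [ 281  285   93   65 3642]
z cam top [ 0.62174541 -0.05666549  0.16919119] [ 0.61976868 -0.10613919  0.1694774 ] [ 0.60394557 -0.08391239  0.16965423]
```

```bash
python3 - <<'E'
from h import *
c=dict(np.load("w4.npz")); P=cloud(c); h=cv2.cvtColor(c["color"],cv2.COLOR_RGB2HSV)
for v in range(60,104,5): print(v,h[v,340:414:4,2].tolist())
# bright top face
for t in (185,200,215):
    m=((h[...,2]>t)&(P[...,2]>.0885)).astype(np.uint8); m[110:]=0;m[:,:335]=0;m[:,:]*=1;m[:,415:]=0
    w=[]
    for u in range(355,396,2):
        k=np.flatnonzero(m[:,u]); 
        if len(k): w.append((u,k.max()))
    w=np.array(w); p=plane(c,w,.091)[:,:2]; vx,vy,x0,y0=cv2.fitLine(p.astype(np.float32),cv2.DIST_HUBER,0,1e-4,1e-4).ravel()
    n=np.array([vy,-vx]); n=n if n[1]<0 else -n
    print(t,"normal",np.degrees(np.arctan2(n[1],n[0])),"dist mm",(np.array([x0,y0])-[.6323,.0187])@n*1e3, w[::5].tolist())
# pointer: dark pixels near z .04
m=(h[...,2]<130)&(P[...,2]>.036)&(P[...,2]<.046); m[:110]=0;m[158:]=0;m[:,:355]=0;m[:,:]&=True;m[:,395:]=0
p=plane(c,np.argwhere(m)[:,::-1],.043)[:,:2]; dd=p-[.6323,.0187]; rr=np.hypot(*dd.T)
for a,b in((28,32),(32,36),(36,40),(40,46)):
    s=(rr*1e3>a)&(rr*1e3<b); 
    if s.sum(): print(a,s.sum(),np.degrees(np.arctan2(dd[s,1].mean(),dd[s,0].mean())))
E
```

```text
60 [252, 214, 207, 252, 252, 252, 251, 250, 144, 144, 234, 249, 249, 250, 249, 148, 189, 139, 215]
65 [246, 208, 208, 253, 252, 251, 252, 237, 144, 146, 185, 248, 250, 249, 249, 180, 186, 138, 218]
70 [160, 204, 207, 252, 252, 252, 252, 251, 219, 218, 250, 250, 249, 224, 181, 182, 191, 174, 187]
75 [129, 203, 207, 249, 252, 252, 252, 246, 207, 177, 172, 177, 175, 175, 176, 174, 235, 233, 185]
80 [128, 191, 203, 199, 175, 177, 173, 175, 174, 172, 177, 172, 142, 122, 113, 156, 247, 190, 164]
85 [145, 127, 200, 174, 176, 175, 161, 132, 117, 115, 116, 117, 115, 122, 164, 162, 246, 137, 187]
90 [250, 126, 124, 118, 117, 118, 116, 116, 117, 139, 159, 165, 164, 163, 221, 191, 245, 141, 217]
95 [253, 188, 117, 129, 151, 166, 166, 167, 169, 246, 242, 249, 247, 248, 246, 248, 207, 146, 218]
100 [253, 253, 252, 238, 183, 251, 251, 251, 251, 250, 247, 249, 247, 248, 245, 247, 142, 201, 219]
185 normal -68.70501 dist mm 4.708893857059088 [[355, 79], [365, 77], [375, 74], [385, 99], [395, 70]]
200 normal -67.65015 dist mm 4.477616141157918 [[355, 79], [365, 76], [375, 74], [385, 99], [395, 69]]
215 normal -68.33618 dist mm 4.328300307824544 [[355, 78], [365, 76], [375, 74], [385, 99], [395, 69]]
28 4 -80.87810165468927
32 2 -76.20535619099459
36 2 -72.86430372984816
40 3 -71.41097798395546
```

```bash
python3 - <<'E'
from h import *
c=dict(np.load("w4.npz")); P=cloud(c); h=cv2.cvtColor(c["color"],cv2.COLOR_RGB2HSV); z=.1693
T=np.array([.6265,-.0858]); xt=np.array([-.164,.986]); yt=np.array([.986,.164])
print("v",h[234:292:3,327,2].tolist(),"z",(P[234:250:2,327,2]*1e3).round())
print("row",h[330:356,327,2].tolist()); print("cols",h[318,270:290,2].tolist(),h[318,362:384,2].tolist())
for n,q in [("back",(327,240)),("bore back",(327,285)),("flat top",(327,351)),("left",(281,318)),("right",(374,318)),("dot",(326,271)),("lobe dot",(328,415)),("sideL",(252,330)),("sideR",(405,330))]:
    p=plane(c,[q],z)[0,:2]-T; print(n,"x_t %.1f y_t %.1f"%(p@xt*1e3,p@yt*1e3))
E
```

```text
v [73, 69, 104, 107, 107, 141, 144, 148, 148, 148, 74, 72, 72, 74, 80, 146, 146, 78, 67, 68] z [ -1.  -1.  -1. 158. 160. 162. 165. 168.]
row [108, 108, 109, 108, 106, 106, 106, 105, 108, 109, 108, 107, 106, 107, 106, 106, 108, 108, 106, 107, 115, 135, 141, 140, 144, 145]
cols [141, 142, 144, 145, 146, 146, 148, 146, 143, 135, 127, 116, 93, 94, 95, 104, 107, 108, 107, 108] [102, 109, 108, 107, 100, 94, 86, 83, 92, 93, 98, 111, 128, 135, 145, 145, 146, 146, 145, 142, 142, 141]
back x_t 34.8 y_t 0.1
bore back x_t 18.7 y_t 0.1
flat top x_t -7.0 y_t 0.1
left x_t 6.2 y_t -16.3
right x_t 6.2 y_t 16.8
dot x_t 23.8 y_t -0.3
lobe dot x_t -34.4 y_t 0.5
sideL x_t 1.5 y_t -26.8
sideR x_t 1.5 y_t 28.0
```

Axis is (0.6323, 0.0187), flat at -68.5°. The cam's bore sits 1.85 mm along tool x from the TCP. Turn +12° and move over the shaft.

```bash
python3 -m jog '[{"translation":[0.003,0.05,0],"rotation":[0,0,6],"hand":1},{"translation":[0.0031,0.04,0],"rotation":[0,0,6],"hand":1},{"translation":[0,0.0125,-0.02],"rotation":[0,0,0],"hand":1},{"translation":[0,0,-0.015],"rotation":[0,0,0],"hand":1},{"translation":[0,0,0],"rotation":[0,0,0],"hand":1},{"translation":[0,0,0],"rotation":[0,0,0],"hand":1}]'
python3 - <<'E'
from h import *
o=r.get_obs(); c=cam("wrist"); np.savez("w5.npz",**c); print(o["position"],np.degrees(np.arctan2(o["ee_rot"][1][1],o["ee_rot"][0][1])))
P=cloud(c); h=cv2.cvtColor(c["color"],cv2.COLOR_RGB2HSV)
im=c["color"][230:400,220:440]; cv2.imwrite("pics/w5.png",cv2.resize(im,None,fx=3,fy=3,interpolation=cv2.INTER_CUBIC)[...,::-1])
E
```

```text
clock: 7.7
position: [0.6331, 0.0156, 0.0865]
ee_rot: [[-0.364, 0.932, 0.0], [0.932, 0.364, -0.001], [-0.001, -0.0, -1.0]]
force: [-0.1, 0.1, -2.8]
gripper_width: 0.613
finger_force: 64.6
[0.63308327 0.01557798 0.08652959] 21.327807236320552
```

View pics/w5.png

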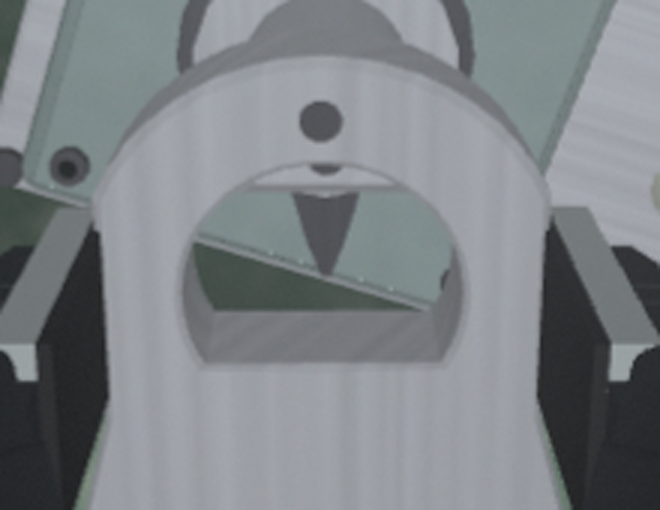

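The bore is lined up in the lateral direction: the shaft dot, pointer and bore centre are all near crop x=325, with the flats parallel. Small y correction, then go down.

```bash
python3 -m jog '[{"translation":[-0.0003,0.0013,-0.015],"rotation":[0,0,0],"hand":1},{"translation":[0,0,-0.012],"rotation":[0,0,0],"hand":1},{"translation":[0,0,-0.004],"rotation":[0,0,0],"hand":1},{"translation":[0,0,-0.004],"rotation":[0,0,0],"hand":1},{"translation":[0,0,-0.003],"rotation":[0,0,0],"hand":1}]'
python3 -m jog '[{"translation":[0,0,-0.004],"rotation":[0,0,0],"hand":1},{"translation":[0,0,-0.004],"rotation":[0,0,0],"hand":1}]'
```

```text
clock: 8.38
position: [0.6327, 0.0183, 0.0482]
ee_rot: [[-0.366, 0.931, 0.0], [0.931, 0.366, -0.0], [-0.0, 0.0, -1.0]]
force: [-0.1, -0.7, -2.5]
gripper_width: 0.616
finger_force: 64.8
clock: 8.62
position: [0.6327, 0.0183, 0.0401]
ee_rot: [[-0.365, 0.931, 0.0], [0.931, 0.365, -0.0], [-0.0, 0.0, -1.0]]
force: [0.6, -0.3, -1.5]
gripper_width: 0.613
finger_force: 64.8
```

```bash
python3 -m jog '[{"translation":[0,-0.0007,-0.006],"rotation":[0,0,0],"hand":1},{"translation":[0,0,-0.006],"rotation":[0,0,0],"hand":1},{"translation":[0,0,-0.006],"rotation":[0,0,0],"hand":1},{"translation":[0,0,-0.005],"rotation":[0,0,0],"hand":1},{"translation":[0,0,-0.003],"rotation":[0,0,0],"hand":1}]'
python3 -m jog '[{"translation":[0,0,-0.002],"rotation":[0,0,0],"hand":1},{"translation":[0,0,-0.001],"rotation":[0,0,0],"hand":1}]'
```

```text
clock: 9.25
position: [0.6325, 0.0176, 0.0139]
ee_rot: [[-0.366, 0.931, -0.0], [0.931, 0.366, -0.0], [0.0, -0.0, -1.0]]
force: [-0.5, 0.2, -2.2]
gripper_width: 0.612
finger_force: 64.8
clock: 9.5
position: [0.6327, 0.0176, 0.0117]
ee_rot: [[-0.366, 0.931, 0.0], [0.931, 0.366, -0.0], [-0.0, -0.0, -1.0]]
force: [-7.8, -0.4, 15.8]
gripper_width: 0.614
finger_force: 66.7
```

Seated, with contact at the expected height. Release and go to the narrow cam.

```bash
python3 -m jog '[{"translation":[0,0,0.001],"rotation":[0,0,0],"hand":0.26},{"translation":[0,0,0],"rotation":[0,0,0],"hand":0.26},{"translation":[0,0,0.02],"rotation":[0,0,0],"hand":0.26},{"translation":[0,0,0.05],"rotation":[0,0,0],"hand":0.26},{"translation":[0,0,0.055],"rotation":[0,0,0],"hand":0.26},{"translation":[-0.025,0.05,0.02],"rotation":[0,0,0],"hand":0.26},{"translation":[-0.03,0.05,0],"rotation":[0,0,-1],"hand":0.26},{"translation":[-0.03,0.055,0],"rotation":[0,0,-1],"hand":0.26},{"translation":[-0.03,0.055,0],"rotation":[0,0,-1],"hand":0.26},{"translation":[-0.019,0.055,-0.03],"rotation":[0,0,0],"hand":0.26},{"translation":[0,0,0],"rotation":[0,0,0],"hand":0.26},{"translation":[0,0,0],"rotation":[0,0,0],"hand":0.26}]'
python3 - <<'E'
from h import *
o=r.get_obs(); c=cam("wrist"); np.savez("w6.npz",**c); print(o["position"],np.degrees(np.arctan2(o["ee_rot"][1][1],o["ee_rot"][0][1])))
for v in (125,145,165):
  try:
    x=campose(c,steel(c,v),.015,(230,120,440,330)); print(v,x[0].round(4),x[1:5],x[5].min(),x[5].max())
  except Exception as e: print(v,e)
E
```

```text
clock: 11.0
position: [0.5, 0.2797, 0.1296]
ee_rot: [[-0.316, 0.949, 0.001], [0.949, 0.316, -0.0], [-0.0, 0.001, -1.0]]
force: [1.3, 0.0, 0.9]
gripper_width: 0.735
finger_force: 0.0
[0.50000307 0.27966062 0.12957846] 18.443668000453
125 [0.5    0.2834] (np.float64(-70.93254898794451), 4555.2112412950955, 753.7870842097327, np.float64(-72.5392339547173)) -0.02812531492150716 0.07333625893392715
145 [0.5004 0.2831] (np.float64(-70.6451002069017), 4288.61839387496, 814.4002955919132, np.float64(-73.26522812483029)) -0.02790664346471239 0.07199926269719781
165 [0.4904 0.303 ] (np.float64(-137.49156616837706), 735.5856318837032, 15.890650515910238, np.float64(-118.07006565304839)) -0.019247707484625263 0.03393139579756882
```

```bash
python3 -m jog '[{"translation":[0.0006,0.0018,-0.04],"rotation":[0,0,0],"hand":0.26},{"translation":[0,0,-0.05],"rotation":[0,0,0],"hand":0.26},{"translation":[0,0,-0.04],"rotation":[0,0,0],"hand":0.26},{"translation":[0,0,-0.02],"rotation":[0,0,0],"hand":0.26},{"translation":[0,0,-0.01],"rotation":[0,0,0],"hand":0.26},{"translation":[0,0,-0.003],"rotation":[0,0,0],"hand":0.26},{"translation":[0,0,0],"rotation":[0,0,0],"hand":0.26}]'
python3 -m jog '[{"translation":[0,0,0],"rotation":[0,0,0],"hand":0.4},{"translation":[0,0,0],"rotation":[0,0,0],"hand":0.6},{"translation":[0,0,0],"rotation":[0,0,0],"hand":1},{"translation":[0,0,0],"rotation":[0,0,0],"hand":1}]'
```

```text
clock: 11.92
position: [0.5008, 0.2819, -0.0334]
ee_rot: [[-0.316, 0.949, 0.001], [0.949, 0.316, 0.0], [0.0, 0.001, -1.0]]
force: [-0.3, -0.2, -0.3]
gripper_width: 0.737
finger_force: 0.0
clock: 12.42
position: [0.5008, 0.2819, -0.0331]
ee_rot: [[-0.316, 0.949, 0.001], [0.949, 0.316, 0.0], [-0.0, 0.001, -1.0]]
force: [-2.9, -3.2, 13.0]
gripper_width: 0.612
finger_force: 61.5
```

```bash
python3 -m jog '[{"translation":[0,0,0.03],"rotation":[0,0,0],"hand":1},{"translation":[0,0,0.06],"rotation":[0,0,0],"hand":1},{"translation":[0,0,0.06],"rotation":[0,0,0],"hand":1},{"translation":[0.026,-0.05,0.01],"rotation":[0,0,0],"hand":1},{"translation":[0.026,-0.055,0],"rotation":[0,0,1],"hand":1},{"translation":[0.028,-0.055,0],"rotation":[0,0,1],"hand":1},{"translation":[0.027,-0.055,0],"rotation":[0,0,1],"hand":1},{"translation":[0.025,-0.05,-0.025],"rotation":[0,0,0],"hand":1},{"translation":[0,0,0],"rotation":[0,0,0],"hand":1},{"translation":[0,0,0],"rotation":[0,0,0],"hand":1}]'
python3 - <<'E'
from h import *
o=r.get_obs(); c=cam("wrist"); np.savez("w7.npz",**c); T=np.array(o["position"]); R=np.array(o["ee_rot"]); print(T,np.degrees(np.arctan2(R[1,1],R[0,1])))
h=cv2.cvtColor(c["color"],cv2.COLOR_RGB2HSV); P=cloud(c)
print("zcam",P[262,327,2]-T[2])
g=h[...,2]
print("col",list(zip(range(240,360,2),g[240:360:2,335].tolist())))
print("row",[(u,int(g[310,u])) for u in list(range(272,292))+list(range(360,384))])
save(c,"w7")
E
```

```text
clock: 13.68
position: [0.632, 0.017, 0.1009]
ee_rot: [[-0.365, 0.931, -0.0], [0.931, 0.365, 0.0], [0.0, 0.0, -1.0]]
force: [0.1, 1.0, -2.2]
gripper_width: 0.614
finger_force: 65.7
[0.63203381 0.01699803 0.10086818] 21.43701048163691
zcam 0.04781555805029583
col [(240, 129), (242, 127), (244, 131), (246, 132), (248, 162), (250, 159), (252, 166), (254, 167), (256, 166), (258, 167), (260, 167), (262, 168), (264, 167), (266, 167), (268, 163), (270, 166), (272, 166), (274, 168), (276, 165), (278, 168), (280, 167), (282, 158), (284, 135), (286, 151), (288, 164), (290, 165), (292, 164), (294, 164), (296, 164), (298, 164), (300, 165), (302, 164), (304, 165), (306, 164), (308, 164), (310, 140), (312, 106), (314, 101), (316, 120), (318, 161), (320, 165), (322, 165), (324, 164), (326, 164), (328, 165), (330, 165), (332, 140), (334, 128), (336, 127), (338, 126), (340, 128), (342, 129), (344, 130), (346, 128), (348, 130), (350, 162), (352, 165), (354, 168), (356, 168), (358, 169)]
row [(272, 169), (273, 169), (274, 171), (275, 171), (276, 171), (277, 171), (278, 171), (279, 171), (280, 170), (281, 162), (282, 148), (283, 139), (284, 143), (285, 167), (286, 168), (287, 166), (288, 165), (289, 167), (290, 168), (291, 171), (360, 169), (361, 167), (362, 164), (363, 166), (364, 165), (365, 168), (366, 169), (367, 167), (368, 165), (369, 159), (370, 143), (371, 132), (372, 147), (373, 158), (374, 167), (375, 167), (376, 167), (377, 167), (378, 165), (379, 166), (380, 166), (381, 166), (382, 167), (383, 169)]
```

View pics/w7.png

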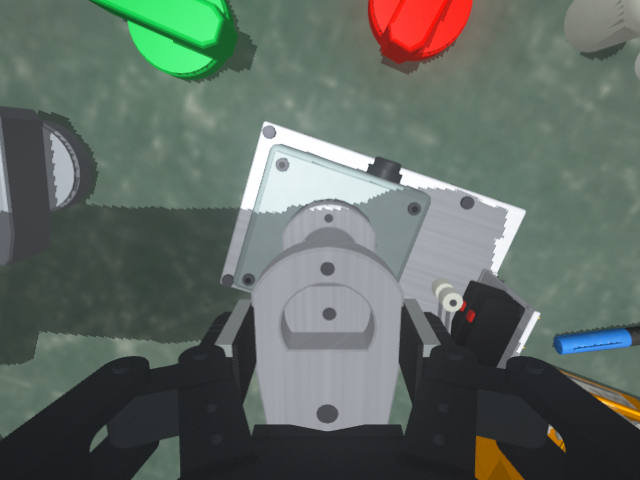

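Narrow cam is held square with its bore at (327,317). The wide cam below is aligned with it: its dots at (328,217) and (329,314) line up with the bore. Lower it.

```bash
python3 -m jog '[{"translation":[0.0008,0,-0.02],"rotation":[0,0,0],"hand":1},{"translation":[0,0,-0.018],"rotation":[0,0,0],"hand":1},{"translation":[0,0,-0.005],"rotation":[0,0,0],"hand":1},{"translation":[0,0,-0.004],"rotation":[0,0,0],"hand":1},{"translation":[0,0,-0.004],"rotation":[0,0,0],"hand":1},{"translation":[0,0,-0.004],"rotation":[0,0,0],"hand":1}]'
python3 -m jog '[{"translation":[0,0,-0.005],"rotation":[0,0,0],"hand":1},{"translation":[0,0,-0.005],"rotation":[0,0,0],"hand":1},{"translation":[0,0,-0.004],"rotation":[0,0,0],"hand":1},{"translation":[0,0,-0.003],"rotation":[0,0,0],"hand":1}]'
```

```text
clock: 14.48
position: [0.6332, 0.0166, 0.0457]
ee_rot: [[-0.365, 0.931, 0.0], [0.931, 0.365, -0.0], [-0.0, 0.0, -1.0]]
force: [-0.5, 0.1, -3.0]
gripper_width: 0.608
finger_force: 65.7
clock: 14.98
position: [0.6329, 0.0167, 0.0283]
ee_rot: [[-0.366, 0.931, -0.0], [0.931, 0.366, -0.0], [0.0, -0.0, -1.0]]
force: [0.3, 0.6, -3.2]
gripper_width: 0.614
finger_force: 65.7
```

```bash
python3 -m jog '[{"translation":[0,0,-0.0015],"rotation":[0,0,0],"hand":1},{"translation":[0,0,-0.001],"rotation":[0,0,0],"hand":1},{"translation":[0,0,0],"rotation":[0,0,0],"hand":1}]'
```

```text
clock: 15.35
position: [0.633, 0.0166, 0.027]
ee_rot: [[-0.366, 0.931, 0.0], [0.931, 0.366, -0.0], [-0.0, -0.0, -1.0]]
force: [-7.7, -1.2, 11.8]
gripper_width: 0.611
finger_force: 67.3
```

Second cam seated. Release and go over the grey knob.

```bash
python3 -m jog '[{"translation":[0,0,0.001],"rotation":[0,0,0],"hand":0.26},{"translation":[0,0,0],"rotation":[0,0,0],"hand":0.26},{"translation":[0,0,0.02],"rotation":[0,0,0],"hand":0.26},{"translation":[0,0,0.05],"rotation":[0,0,0],"hand":0.26},{"translation":[-0.02,0,0.04],"rotation":[0,0,0],"hand":0.26},{"translation":[-0.06,-0.007,0],"rotation":[0,0,-2.8],"hand":0.26},{"translation":[-0.06,-0.007,0],"rotation":[0,0,-3],"hand":0.26},{"translation":[-0.057,-0.007,0],"rotation":[0,0,0],"hand":0.26},{"translation":[0,0,-0.01],"rotation":[0,0,0],"hand":0.26},{"translation":[0,0,0],"rotation":[0,0,0],"hand":0.26}]'
python3 - <<'E'
from h import *
o=r.get_obs(); c=cam("wrist"); np.savez("w8.npz",**c); R=o["ee_rot"]; print(o["position"],np.degrees(np.arctan2(R[1][1],R[0][1])))
P=cloud(c); z=P[...,2]; T=np.array(o["position"])
near=np.hypot(P[...,0]-T[0],P[...,1]-T[1])<.075
v,u=np.mgrid[:480,:640]
sel=near&(z>.046)&(z<.058); k=np.argwhere(sel)
w=plane(c,k[:,::-1],.0525)[:,:2]; rr=cv2.minAreaRect((w*1e3).astype(np.float32)); print("bar",len(k),rr,k.min(0),k.max(0))
sel=near&(z>.014)&(z<.022); w=P[sel][:,:2]; hull=cv2.convexHull((w*1e3).astype(np.float32)); print("base",sel.sum(),cv2.minEnclosingCircle(hull))
h=cv2.cvtColor(c["color"],cv2.COLOR_RGB2HSV)
E
```

```text
clock: 16.6
position: [0.4367, -0.0043, 0.1278]
ee_rot: [[-0.27, 0.963, 0.001], [0.963, 0.27, -0.0], [-0.001, 0.001, -1.0]]
force: [0.9, 0.1, -0.4]
gripper_width: 0.74
finger_force: 0.0
[ 0.43674227 -0.00434523  0.12779444] 15.640678176878486
bar 3991 ((437.96307373046875, -15.86773681640625), (21.70789909362793, 91.0225601196289), 15.519308090209961) [193 308] [323 341]
base 2357 ((434.39398193359375, -3.802950620651245), 32.847877502441406)
```

```bash
python3 -m jog '[{"translation":[-0.0014,-0.002,-0.04],"rotation":[0,0,0],"hand":0.4},{"translation":[0,0,-0.05],"rotation":[0,0,0],"hand":0.4},{"translation":[0,0,-0.03],"rotation":[0,0,0],"hand":0.4},{"translation":[0,0,-0.015],"rotation":[0,0,0],"hand":0.4},{"translation":[0,0,-0.006],"rotation":[0,0,0],"hand":0.4},{"translation":[0,0,0],"rotation":[0,0,0],"hand":0.4}]'
python3 -m jog '[{"translation":[0,0,0],"rotation":[0,0,0],"hand":0.6},{"translation":[0,0,0],"rotation":[0,0,0],"hand":0.8},{"translation":[0,0,0],"rotation":[0,0,0],"hand":1},{"translation":[0,0,0],"rotation":[0,0,0],"hand":1},{"translation":[0,0,0],"rotation":[0,0,0],"hand":1}]'
```

```text
clock: 17.4
position: [0.4353, -0.0062, -0.0134]
ee_rot: [[-0.27, 0.963, 0.001], [0.963, 0.27, -0.0], [-0.0, 0.001, -1.0]]
force: [0.4, -0.4, -0.4]
gripper_width: 0.599
finger_force: 0.0
clock: 18.02
position: [0.4353, -0.0065, -0.013]
ee_rot: [[-0.269, 0.963, 0.001], [0.963, 0.269, -0.001], [-0.001, 0.001, -1.0]]
force: [-2.4, -0.3, 11.1]
gripper_width: 0.248
finger_force: 58.3
```

```bash
python3 -m jog '[{"translation":[0,0,0.03],"rotation":[0,0,0],"hand":1},{"translation":[0,0,0.05],"rotation":[0,0,0],"hand":1},{"translation":[0,0,0.04],"rotation":[0,0,0],"hand":1},{"translation":[0.06,0.007,0],"rotation":[0,0,2.8],"hand":1},{"translation":[0.06,0.007,0],"rotation":[0,0,3],"hand":1},{"translation":[0.06,0.007,0],"rotation":[0,0,0],"hand":1},{"translation":[0.017,0.004,-0.005],"rotation":[0,0,0],"hand":1},{"translation":[0,0,0],"rotation":[0,0,0],"hand":1},{"translation":[0,0,0],"rotation":[0,0,0],"hand":1}]'
python3 - <<'E'
from h import *
o=r.get_obs(); c=cam("wrist"); np.savez("w9.npz",**c); R=np.array(o["ee_rot"]); T=np.array(o["position"]); print(T,np.degrees(np.arctan2(R[1][1],R[0][1])))
P=cloud(c); L=(P-T)@R  # tool coords
cv2.imwrite("pics/w9.png",c["color"][...,::-1])
def st(s,n):
    k=np.argwhere(s&(c["range_z"]>0))
    if len(k): q=L[s&(c["range_z"]>0)]*1e3; print(n,len(k),"x",np.percentile(q[:,0],[0,1,50,99,100]).round(1),"y",np.percentile(q[:,1],[1,50,99]).round(1),"z",q[:,2].mean().round(1))
zt=-.0655
a=(abs(L[...,2]-zt)<.003)&(abs(L[...,1])<.013)&(abs(L[...,0])<.07); st(a,"bar top")
w=plane(c,np.argwhere(a)[:,::-1],T[2]+.0655)[:,:2]; print(cv2.minAreaRect((w*1e3).astype(np.float32)))
b=(abs(L[...,2]+.031)<.003)&(abs(L[...,1])<.035)&(L[...,0]>.005)&(L[...,0]<.05); st(b,"base top")
E
```

```text
clock: 19.15
position: [0.6307, 0.0184, 0.1014]
ee_rot: [[-0.366, 0.931, -0.0], [0.931, 0.366, -0.0], [-0.0, -0.001, -1.0]]
force: [-0.3, 0.4, -2.1]
gripper_width: 0.247
finger_force: 59.7
[0.63074796 0.01838905 0.10135718] 21.43981532875104
bar top 12048 x [-27.3 -25.    7.5  34.7  35.6] y [-10.7  -0.   10.8] z -64.7
((628.8724975585938, 23.194778442382812), (26.596616744995117, 61.949222564697266), 21.45235252380371)
base top 2589 x [ 5.   5.2 13.9 35.3 35.6] y [-27.5  -2.7  27.5] z -30.9
```

View pics/w9.png

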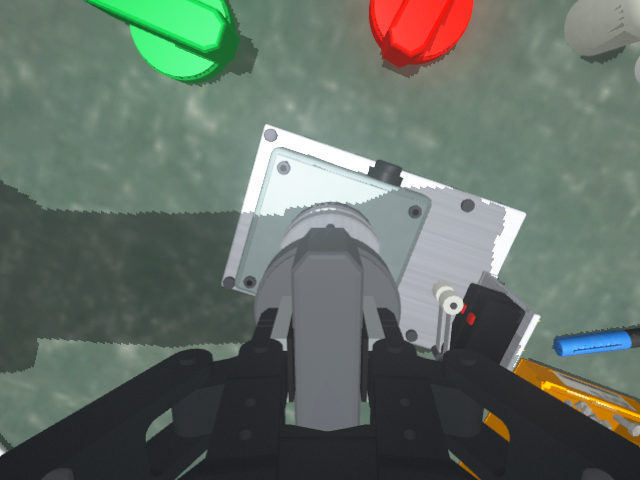

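The knob is held square, with the bar centred on u=328. The blunt end at tool x=+36 mm means the axis is on the TCP. Move 1.6 mm in x and lower.

```bash
python3 -m jog '[{"translation":[0.0016,0.0003,-0.01],"rotation":[0,0,0],"hand":1},{"translation":[0,0,-0.009],"rotation":[0,0,0],"hand":1},{"translation":[0,0,-0.004],"rotation":[0,0,0],"hand":1},{"translation":[0,0,-0.003],"rotation":[0,0,0],"hand":1},{"translation":[0,0,-0.003],"rotation":[0,0,0],"hand":1}]'
python3 -m jog '[{"translation":[0,0,-0.003],"rotation":[0,0,0],"hand":1},{"translation":[0,0,-0.003],"rotation":[0,0,0],"hand":1}]'
```

```text
clock: 19.82
position: [0.6332, 0.019, 0.072]
ee_rot: [[-0.366, 0.931, -0.0], [0.931, 0.366, 0.0], [0.0, -0.0, -1.0]]
force: [-1.3, 0.9, 0.1]
gripper_width: 0.253
finger_force: 59.8
clock: 20.08
position: [0.6331, 0.0191, 0.066]
ee_rot: [[-0.366, 0.931, -0.0], [0.931, 0.366, 0.0], [0.0, -0.0, -1.0]]
force: [-2.1, 0.8, -0.1]
gripper_width: 0.25
finger_force: 59.9
```

```bash
python3 -m jog '[{"translation":[-0.0004,0,-0.002],"rotation":[0,0,0],"hand":1},{"translation":[0,0,-0.0015],"rotation":[0,0,0],"hand":1},{"translation":[0,0,-0.001],"rotation":[0,0,0],"hand":1},{"translation":[0,0,0],"rotation":[0,0,0],"hand":1}]'
```

```text
clock: 20.58
position: [0.6329, 0.0189, 0.062]
ee_rot: [[-0.366, 0.931, 0.0], [0.931, 0.366, -0.0], [-0.0, 0.0, -1.0]]
force: [-2.3, -0.9, 4.7]
gripper_width: 0.248
finger_force: 60.5
```

Knob home (contact at the expected 62 mm). Turn anticlockwise.

```bash
python3 -m jog '[{"translation":[0,0,0],"rotation":[0,0,6],"hand":1},{"translation":[0,0,0],"rotation":[0,0,8],"hand":1},{"translation":[0,0,0],"rotation":[0,0,8],"hand":1},{"translation":[0,0,0],"rotation":[0,0,8],"hand":1}]'
python3 -c "
from h import *; o=r.get_obs(); print(np.array(o['wrist_torque']).round(2),o['force'],np.array(o['joint_pos']).round(1))"
```

```text
clock: 21.08
position: [0.6331, 0.0193, 0.062]
ee_rot: [[-0.785, 0.62, 0.001], [0.62, 0.785, 0.0], [-0.0, 0.001, -1.0]]
force: [-0.6, 1.8, 2.0]
gripper_width: 0.248
finger_force: 60.3
[ 0.31  0.19 -0.15] [-0.62501553  1.80431435  1.95163732] [ 22.6  38.9 -38.1  96.3  28.3  54.8  25.7]
```

```bash
python3 -m jog '[{"translation":[0,0,0],"rotation":[0,0,8],"hand":1},{"translation":[0,0,0],"rotation":[0,0,8],"hand":1},{"translation":[0,0,0],"rotation":[0,0,8],"hand":1},{"translation":[0,0,0],"rotation":[0,0,6],"hand":1},{"translation":[0,0,0],"rotation":[0,0,4],"hand":1},{"translation":[0,0,0],"rotation":[0,0,4],"hand":1},{"translation":[0,0,0],"rotation":[0,0,0],"hand":1}]'
python3 -c "
from h import *; o=r.get_obs(); R=o['ee_rot']; print(np.array(o['wrist_torque']).round(2),np.degrees(np.arctan2(R[1][1],R[0][1])),np.array(o['joint_pos']).round(1))"
```

```text
clock: 21.95
position: [0.6333, 0.0195, 0.062]
ee_rot: [[-1.0, 0.01, 0.001], [0.01, 1.0, 0.001], [-0.001, 0.001, -1.0]]
force: [0.2, 4.6, 3.8]
gripper_width: 0.247
finger_force: 60.4
[ 0.88 -0.09  0.06] 89.43245197298543 [ 27.8  41.9 -46.4  96.1  34.9  57.5  58.7]
```

```bash
python3 -m jog '[{"translation":[0,0,0],"rotation":[0,0,2],"hand":1},{"translation":[0,0,0],"rotation":[0,0,2],"hand":1},{"translation":[0,0,0],"rotation":[0,0,0],"hand":1}]'
python3 -c "
from h import *; o=r.get_obs(); R=o['ee_rot']; print(np.array(o['wrist_torque']).round(2),np.degrees(np.arctan2(R[1][1],R[0][1])))"
python3 -m jog '[{"translation":[0,0,0],"rotation":[0,0,2],"hand":1},{"translation":[0,0,0],"rotation":[0,0,1],"hand":1},{"translation":[0,0,0],"rotation":[0,0,0],"hand":1}]'
python3 -c "
from h import *; o=r.get_obs(); R=o['ee_rot']; print(np.array(o['wrist_torque']).round(2),np.degrees(np.arctan2(R[1][1],R[0][1])))"
```

```text
clock: 22.32
position: [0.6333, 0.0195, 0.062]
ee_rot: [[-0.998, -0.061, 0.001], [-0.061, 0.998, 0.001], [-0.001, 0.001, -1.0]]
force: [0.7, 4.2, 3.4]
gripper_width: 0.248
finger_force: 60.5
[ 1.12 -0.33 -0.09] 93.47748394986417
clock: 22.7
position: [0.6333, 0.0196, 0.062]
ee_rot: [[-0.994, -0.113, 0.001], [-0.113, 0.994, 0.001], [-0.001, 0.001, -1.0]]
force: [1.2, 4.6, 3.1]
gripper_width: 0.25
finger_force: 60.5
[ 1.18 -0.33 -0.18] 96.46057440810755
```

```bash
for i in 1; do python3 -m jog '[{"translation":[0,0,0],"rotation":[0,0,2],"hand":1},{"translation":[0,0,0],"rotation":[0,0,0],"hand":1}]'; done
python3 -c "
from h import *; o=r.get_obs(); R=o['ee_rot']; print(np.array(o['wrist_torque']).round(2),np.degrees(np.arctan2(R[1][1],R[0][1])))"
python3 -m jog '[{"translation":[0,0,0],"rotation":[0,0,2],"hand":1},{"translation":[0,0,0],"rotation":[0,0,0],"hand":1}]'
python3 -c "
from h import *; o=r.get_obs(); R=o['ee_rot']; print(np.array(o['wrist_torque']).round(2),np.degrees(np.arctan2(R[1][1],R[0][1])))"
```

```text
clock: 22.95
position: [0.6333, 0.0196, 0.062]
ee_rot: [[-0.989, -0.147, 0.001], [-0.147, 0.989, 0.001], [-0.001, 0.001, -1.0]]
force: [1.8, 5.5, 3.4]
gripper_width: 0.244
finger_force: 60.5
[ 1.2  -0.39 -0.09] 98.47688256778478
clock: 23.2
position: [0.6332, 0.0197, 0.062]
ee_rot: [[-0.983, -0.182, 0.001], [-0.182, 0.983, 0.001], [-0.001, 0.001, -1.0]]
force: [0.7, 5.0, 4.0]
gripper_width: 0.251
finger_force: 60.5
[ 1.22 -0.31 -0.09] 100.48235780691293
```

```bash
python3 -m jog '[{"translation":[0,0,0],"rotation":[0,0,1.5],"hand":1},{"translation":[0,0,0],"rotation":[0,0,0],"hand":1}]'
python3 -c "
from h import *; o=r.get_obs(); R=o['ee_rot']; print(np.array(o['wrist_torque']).round(2),np.degrees(np.arctan2(R[1][1],R[0][1])))"
python3 -m jog '[{"translation":[0,0,0],"rotation":[0,0,1.5],"hand":1},{"translation":[0,0,0],"rotation":[0,0,0],"hand":1}]'
python3 -c "
from h import *; o=r.get_obs(); R=o['ee_rot']; print(np.array(o['wrist_torque']).round(2),np.degrees(np.arctan2(R[1][1],R[0][1])))"
```

```text
clock: 23.45
position: [0.6332, 0.0197, 0.062]
ee_rot: [[-0.978, -0.207, 0.001], [-0.207, 0.978, 0.001], [-0.001, 0.001, -1.0]]
force: [1.5, 5.4, 3.4]
gripper_width: 0.249
finger_force: 60.5
[ 1.23 -0.35 -0.09] 101.97563354939456
clock: 23.7
position: [0.6333, 0.0197, 0.062]
ee_rot: [[-0.972, -0.233, 0.001], [-0.233, 0.972, 0.001], [-0.001, 0.001, -1.0]]
force: [1.1, 6.0, 3.6]
gripper_width: 0.247
finger_force: 60.5
[ 1.24 -0.35 -0.12] 103.4748505798157
```

```bash
python3 -m jog '[{"translation":[0,0,0],"rotation":[0,0,1.5],"hand":1},{"translation":[0,0,0],"rotation":[0,0,0],"hand":1}]'
python3 -c "
from h import *; o=r.get_obs(); R=o['ee_rot']; print(np.array(o['wrist_torque']).round(2),np.degrees(np.arctan2(R[1][1],R[0][1])))"
python3 -m jog '[{"translation":[0,0,0],"rotation":[0,0,1.5],"hand":1},{"translation":[0,0,0],"rotation":[0,0,0],"hand":1}]'
python3 - <<'E'
from h import *; o=r.get_obs(); R=np.array(o['ee_rot']); print(np.array(o['wrist_torque']).round(2),np.degrees(np.arctan2(R[1][1],R[0][1])))
c=cam("wrist"); np.savez("w10.npz",**c); T=np.array(o["position"]); P=cloud(c); L=(P-T)@R
a=(abs(L[...,2]+.065)<.004)&(abs(L[...,1])<.013)&(abs(L[...,0])<.045)&(c["range_z"]>0)
w=plane(c,np.argwhere(a)[:,::-1],T[2]+.0655)[:,:2]; print("bar",cv2.minAreaRect((w*1e3).astype(np.float32)))
h=cv2.cvtColor(c["color"],cv2.COLOR_RGB2HSV)
red=((h[...,0]<8)|(h[...,0]>172))&(h[...,1]>150); print("red",np.argwhere(red).mean(0),red.sum())
for n in("top","scene"):
    k=cam(n); np.savez(n+"1.npz",**k)
k=dict(np.load("top1.npz")); P=cloud(k); 
z=P[...,2]; s=(z>.05)&(z<.09)
E
```

```text
clock: 23.95
position: [0.6332, 0.0197, 0.062]
ee_rot: [[-0.966, -0.258, 0.001], [-0.258, 0.966, 0.001], [-0.001, 0.001, -1.0]]
force: [1.7, 6.0, 3.0]
gripper_width: 0.253
finger_force: 60.5
[ 1.26 -0.35 -0.05] 104.97702440219294
clock: 24.2
position: [0.6332, 0.0198, 0.062]
ee_rot: [[-0.959, -0.284, 0.001], [-0.284, 0.959, 0.001], [-0.001, 0.001, -1.0]]
force: [2.4, 5.9, 3.1]
gripper_width: 0.249
finger_force: 60.5
[ 1.33 -0.37 -0.11] 106.4812937684151
bar ((627.3558959960938, 18.068500518798828), (62.676666259765625, 26.445274353027344), 14.911450386047363)
red [322.87226857 573.20172825] 10068
```

```bash
python3 -m jog '[{"translation":[-0.0008,-0.001,0],"rotation":[0,0,0],"hand":1},{"translation":[0,0,0],"rotation":[0,0,1.5],"hand":1},{"translation":[0,0,0],"rotation":[0,0,0],"hand":1}]'
cat > t.py <<'E'
from h import *; o=r.get_obs(); R=np.array(o['ee_rot']); a=np.degrees(np.arctan2(R[1][1],R[0][1])); 
c=cam("wrist"); T=np.array(o["position"]); P=cloud(c); L=(P-T)@R
s=(abs(L[...,2]+.065)<.004)&(abs(L[...,1])<.013)&(abs(L[...,0])<.045)&(c["range_z"]>0)
w=plane(c,np.argwhere(s)[:,::-1],T[2]+.0655)[:,:2]; q=cv2.minAreaRect((w*1e3).astype(np.float32))
print("Tz",np.array(o['wrist_torque']).round(2),"tool",a-90,"bar",q[2],q[1])
E
python3 t.py
```

```text
clock: 24.72
position: [0.6331, 0.0197, 0.0621]
ee_rot: [[-0.951, -0.309, 0.003], [-0.309, 0.951, 0.002], [-0.003, 0.001, -1.0]]
force: [8.5, 10.9, -0.3]
gripper_width: 0.252
finger_force: 59.8
Tz [ 2.4  -1.78 -0.22] tool 18.004090146378843 bar 16.42229652404785 (62.777809143066406, 26.262264251708984)
```

```bash
cat > t2.py <<'E'
from h import *
import sys
def ana(c,T,R):
    P=cloud(c); L=(P-T)@R*1e3
    s=(abs(L[...,2]+65)<4)&(abs(L[...,1])<25)&(L[...,0]>14)&(L[...,0]<34)&(c["range_z"]>0)
    q=L[s]; xs=np.arange(15,34,3); m=[(x,(np.percentile(q[abs(q[:,0]-x)<1.5,1],[2,98])).round(1)) for x in xs if (abs(q[:,0]-x)<1.5).sum()>20]
    mid=[(x,a.mean()) for x,a in m]; f=np.polyfit(*zip(*mid),1); return m[0],m[-1],"bar lag deg",np.degrees(np.arctan(f[0])),f[1]
c=dict(np.load("w9.npz")); C=c["c2w"]@np.linalg.inv(np.array(c["T_tool_cam"])); print(ana(c,C[:3,3],C[:3,:3]))
c=dict(np.load("w10.npz")); C=c["c2w"]@np.linalg.inv(np.array(c["T_tool_cam"])); print(ana(c,C[:3,3],C[:3,:3]))
o=r.get_obs(); c=cam("wrist"); C=c["c2w"]@np.linalg.inv(np.array(c["T_tool_cam"])); print(ana(c,C[:3,3],C[:3,:3]))
c=dict(np.load("w7.npz"))
for a in ([(268,122),(525,210)],):
    g=plane(c,a,.006); d=g[1]-g[0]; print("unit x",np.degrees(np.arctan2(d[1],d[0])),np.linalg.norm(d))
g=plane(c,[(283,150),(427,193)],.032); d=g[1]-g[0]; print("unit x",np.degrees(np.arctan2(d[1],d[0])),np.linalg.norm(d))
E
python3 t2.py
```

```text
((np.int64(15), array([-10.6,  10.5])), (np.int64(33), array([-8.2,  8.4])), 'bar lag deg', np.float64(0.2728349830680928), np.float64(-0.05000000000000046))
((np.int64(15), array([-11. ,   9.9])), (np.int64(33), array([-9.4,  8.2])), 'bar lag deg', np.float64(-0.3410422788588543), np.float64(-0.38571428571428523))
((np.int64(15), array([-11. ,   9.8])), (np.int64(33), array([-9.1,  8.3])), 'bar lag deg', np.float64(0.13641826486852962), np.float64(-0.5428571428571437))
unit x 3.1096034629030087 0.1855461620064082
unit x 5.132168457182716 0.09238757563326183
```

```bash
python3 -m jog '[{"translation":[0.0008,0.001,0],"rotation":[0,0,-2],"hand":1},{"translation":[0,0,0],"rotation":[0,0,0],"hand":0.5},{"translation":[0,0,0],"rotation":[0,0,0],"hand":0.45},{"translation":[0,0,0.03],"rotation":[0,0,0],"hand":0.45},{"translation":[-0.02,0,0.05],"rotation":[0,0,0],"hand":0.45},{"translation":[-0.03,0,0.03],"rotation":[0,0,0],"hand":0.45},{"translation":[-0.02,0,0],"rotation":[0,0,0],"hand":0.45},{"translation":[0,0,0],"rotation":[0,0,0],"hand":0.45},{"translation":[0,0,0],"rotation":[0,0,0],"hand":0.45}]'
cat > t3.py <<'E'
from h import *
o=r.get_obs(); c=cam("wrist"); np.savez("w11.npz",**c); save(c,"w11"); P=cloud(c); h=cv2.cvtColor(c["color"],cv2.COLOR_RGB2HSV); z=P[...,2]; ok=c["range_z"]>0
A=np.array([.6323,.0187]); d=P[...,:2]-A; rr=np.hypot(d[...,0],d[...,1]); near=ok&(rr<.09)
def rep(n,lo,hi,rlo,rhi):
    s=near&(z>lo)&(z<hi)&(rr>rlo)&(rr<rhi)&(d[...,0]<.071)
    if s.sum()<5: print(n,"none"); return
    q=d[s]*1e3; a=np.degrees(np.arctan2(q[:,1],q[:,0])); print(n,s.sum(),"ang pct",np.percentile(a,[2,25,50,75,98]).round(1),"x",np.percentile(q[:,0],[2,98]).round(1),"y",np.percentile(q[:,1],[2,98]).round(1))
rep("knob bar",.120,.134,0,.06)
s=near&(z>.120)&(z<.134)&(rr<.062); w=plane(c,np.argwhere(s)[:,::-1],.1275)[:,:2]; print("bar",s.sum(),cv2.minAreaRect((w*1e3).astype(np.float32)),np.percentile(z[s],[10,50,90]))
rep("narrow top",.071,.079,.045,.066); rep("wide top",.056,.064,.045,.066)
for rad in (50,55,60,64):
    rep("n%d"%rad,.070,.080,rad/1e3-.0015,rad/1e3+.0015); rep("w%d"%rad,.055,.065,rad/1e3-.0015,rad/1e3+.0015)
E
python3 t3.py
```

```text
clock: 25.95
position: [0.5632, 0.0185, 0.1715]
ee_rot: [[-0.962, -0.274, -0.0], [-0.274, 0.962, -0.0], [0.0, -0.0, -1.0]]
force: [-0.5, -0.9, -0.5]
gripper_width: 0.55
finger_force: 0.0
knob bar 3997 ang pct [-177.2 -144.4    6.8   31.2  176.8] x [-33.5  45.1] y [-14.9  18.5]
bar 3997 ((637.5388793945312, 20.53179931640625), (88.15109252929688, 21.562381744384766), 15.300407409667969) [0.12551795 0.12657964 0.12739805]
narrow top 568 ang pct [-24.4 -17.2 -12.1  -7.1  29. ] x [40.9 64.8] y [-20.6  22.8]
wide top 225 ang pct [25.6 30.  33.2 36.  41. ] x [36.9 57.9] y [26.9 36.3]
n50 76 ang pct [-24.4 -19.8 -14.9  -9.6  -4.4] x [44.5 51.1] y [-20.7  -3.9]
w50 26 ang pct [33.1 35.1 37.6 39.6 41.6] x [36.7 42.7] y [27.6 32.9]
n55 78 ang pct [-22.2 -16.9 -12.8  -7.9  -3.2] x [50.2 55.7] y [-20.7  -3. ]
w55 40 ang pct [29.3 31.7 34.2 36.8 39.1] x [42.  48.7] y [27.4 34.5]
n60 73 ang pct [-20.  -15.8 -11.5  -6.7  -1.8] x [55.4 60.9] y [-20.5  -1.9]
w60 44 ang pct [25.9 29.3 31.9 34.3 36.9] x [47.2 55. ] y [26.5 35.7]
n64 83 ang pct [-17.5 -13.   -8.5  -4.5  -0.8] x [60.6 64.9] y [-19.4  -0.9]
w64 49 ang pct [25.4 27.6 30.5 32.9 35.3] x [51.7 58.7] y [27.1 36.7]
```

```bash
python3 - <<'E'
from h import *
for f in ("w4","w7","w11"):
    c=dict(np.load(f+".npz")); P=cloud(c); h=cv2.cvtColor(c["color"],cv2.COLOR_RGB2HSV)
    a=np.radians(3.5); d=P[...,:2]-[.6323,.0187]; x=(d[...,0]*np.cos(a)+d[...,1]*np.sin(a))*1e3; y=(-d[...,0]*np.sin(a)+d[...,1]*np.cos(a))*1e3; z=P[...,2]*1e3
    s=(x>55)&(x<92)&(abs(y)<14)&(z>64)&(z<80)&(h[...,2]>170)&(h[...,1]<70)
    s&=c["range_z"]>0
    print(f,s.sum(), [np.percentile(q[s],[3,50,97]).round(1).tolist() for q in (x,y,z)] if s.sum() else "")
c=dict(np.load("w11.npz")); 
# top view check
k=cam("top"); np.savez("top2.npz",**k); P=cloud(k)
s=(P[...,2]>.118)&(P[...,2]<.135)&(np.hypot(P[...,0]-.632,P[...,1]-.019)<.065); print(s.sum())
E
```

```text
w4 409 [[67.6, 72.7, 77.5], [-12.0, -1.1, 4.6], [69.4, 71.5, 73.0]]
w7 263 [[68.0, 72.5, 77.8], [-5.1, 0.2, 5.3], [70.5, 71.7, 73.0]]
w11 252 [[56.0, 65.7, 80.7], [-13.6, -8.6, -2.0], [69.6, 74.0, 75.6]]
0
```

```bash
python3 - <<'E'
from h import *
c=dict(np.load("w11.npz")); P=cloud(c); h=cv2.cvtColor(c["color"],cv2.COLOR_RGB2HSV)
a=np.radians(3.5); d=P[...,:2]-[.6323,.0187]; x=(d[...,0]*np.cos(a)+d[...,1]*np.sin(a))*1e3; y=(-d[...,0]*np.sin(a)+d[...,1]*np.cos(a))*1e3; z=P[...,2]*1e3
ok=c["range_z"]>0
# height/brightness map in unit frame x 60..90,y -30..30
for X in range(54,92,3):
    print(X,[ (lambda s: "%3d/%3d"%(np.median(z[s]),np.median(h[...,2][s])) if s.sum()>2 else "   .   ")(ok&(abs(x-X)<1.5)&(abs(y-Y)<1.5)) for Y in range(-30,34,4)])
E
```

```text
54 ['   .   ', '   .   ', ' 74/184', ' 74/181', ' 74/183', ' 74/184', ' 73/169', '   .   ', '   .   ', '   .   ', '   .   ', '   .   ', '   .   ', '   .   ', ' 59/253', ' 58/253']
57 ['   .   ', '   .   ', ' 74/183', ' 74/180', ' 74/182', ' 74/183', ' 73/182', '   .   ', '   .   ', '   .   ', '   .   ', '   .   ', '   .   ', '   .   ', ' 59/253', ' 59/253']
60 ['   .   ', '   .   ', ' 73/181', ' 74/179', ' 74/181', ' 73/183', ' 73/181', '   .   ', '   .   ', '   .   ', '   .   ', '   .   ', '   .   ', '   .   ', ' 59/253', ' 59/252']
63 ['   .   ', '   .   ', '   .   ', ' 74/178', ' 74/181', ' 74/196', ' 74/252', '   .   ', '   .   ', '   .   ', '   .   ', '   .   ', '   .   ', '   .   ', ' 59/253', ' 58/252']
66 ['   .   ', '   .   ', '   .   ', ' 73/177', ' 74/180', ' 74/181', ' 74/253', '   .   ', '   .   ', '   .   ', '   .   ', '   .   ', '   .   ', '   .   ', ' 58/250', '   .   ']
69 ['   .   ', '   .   ', '   .   ', '   .   ', ' 73/179', ' 74/235', ' 74/252', '   .   ', '   .   ', '   .   ', '   .   ', '   .   ', '   .   ', '   .   ', '   .   ', '   .   ']
72 ['   .   ', '   .
[... 539 characters left out ...]
/147', ' 63/158', ' 66/154', ' 68/157', ' 68/156', ' 68/199', ' 71/255', '   .   ', '   .   ', '   .   ', '   .   ', '   .   ', '   .   ', '   .   ', '   .   ']
84 ['   .   ', ' 64/158', ' 69/193', '   .   ', '   .   ', '   .   ', '   .   ', '   .   ', '   .   ', '   .   ', '   .   ', '   .   ', '   .   ', '   .   ', '   .   ', '   .   ']
87 ['   .   ', ' 59/ 41', ' 68/ 42', ' 65/ 45', ' 68/ 47', ' 67/ 69', ' 68/171', ' 69/ 50', ' 70/ 58', '   .   ', '   .   ', '   .   ', '   .   ', '   .   ', '   .   ', '   .   ']
90 ['   .   ', ' 66/ 42', ' 67/ 45', ' 68/ 49', ' 67/ 45', ' 69/ 62', ' 72/ 61', ' 70/ 58', ' 72/ 67', '   .   ', '   .   ', '   .   ', '   .   ', '   .   ', '   .   ', '   .   ']
```

The upper roller now sits at 75–82 mm, so it is pressed. Before, it was at 67–78. To be certain of the stop, I'll regrip and twist until the torque rises.

```bash
python3 -m jog '[{"translation":[0.03,0,0],"rotation":[0,0,-0.6],"hand":0.45},{"translation":[0.04,0.001,-0.03],"rotation":[0,0,0],"hand":0.45},{"translation":[0,0,-0.045],"rotation":[0,0,0],"hand":0.45},{"translation":[0,0,-0.03],"rotation":[0,0,0],"hand":0.45},{"translation":[0,0,-0.0045],"rotation":[0,0,0],"hand":0.45},{"translation":[0,0,0],"rotation":[0,0,0],"hand":0.8},{"translation":[0,0,0],"rotation":[0,0,0],"hand":1},{"translation":[0,0,0],"rotation":[0,0,0],"hand":1},{"translation":[0,0,0],"rotation":[0,0,0],"hand":1}]'
python3 t.py
python3 -m jog '[{"translation":[0,0,0],"rotation":[0,0,2],"hand":1},{"translation":[0,0,0],"rotation":[0,0,1],"hand":1},{"translation":[0,0,0],"rotation":[0,0,0],"hand":1}]'
python3 t.py
```

```text
clock: 27.18
position: [0.6336, 0.0201, 0.0635]
ee_rot: [[-0.964, -0.264, 0.002], [-0.264, 0.964, -0.0], [-0.002, -0.001, -1.0]]
force: [-0.2, 0.8, 8.1]
gripper_width: 0.25
finger_force: 60.1
Tz [0.19 0.11 0.02] tool 15.32708214176337 bar 15.441909790039062 (63.1664924621582, 26.622438430786133)
clock: 27.6
position: [0.6338, 0.02, 0.0635]
ee_rot: [[-0.949, -0.314, 0.002], [-0.314, 0.949, 0.0], [-0.002, -0.001, -1.0]]
force: [1.0, 1.3, 6.5]
gripper_width: 0.247
finger_force: 60.0
Tz [ 0.27 -0.17 -0.35] tool 18.312546319402784 bar 17.831283569335938 (62.941184997558594, 26.54596519470215)
```

Torque is rising (0.35). Two more small steps.

```bash
python3 -m jog '[{"translation":[0,0,0],"rotation":[0,0,1.5],"hand":1},{"translation":[0,0,0],"rotation":[0,0,0],"hand":1}]'
python3 t.py
python3 -m jog '[{"translation":[0,0,0],"rotation":[0,0,1.5],"hand":1},{"translation":[0,0,0],"rotation":[0,0,0],"hand":1}]'
python3 t.py
```

```text
clock: 27.9
position: [0.6338, 0.0201, 0.0635]
ee_rot: [[-0.941, -0.339, 0.002], [-0.339, 0.941, 0.0], [-0.002, -0.001, -1.0]]
force: [1.2, 0.2, 6.0]
gripper_width: 0.244
finger_force: 60.1
Tz [ 0.3  -0.22 -0.61] tool 19.807676770476007 bar 18.22918701171875 (63.11563491821289, 26.402677536010742)
clock: 28.2
position: [0.6339, 0.0201, 0.0635]
ee_rot: [[-0.932, -0.363, 0.002], [-0.363, 0.932, 0.0], [-0.002, -0.0, -1.0]]
force: [2.5, 1.3, 6.6]
gripper_width: 0.246
finger_force: 60.4
Tz [ 0.43 -0.29 -0.98] tool 21.294532597764587 bar 21.291454315185547 (62.883094787597656, 26.602155685424805)
```

The torque climbs steadily to about 1 N m, so that is the hard stop. Unload the twist, let go and retreat.

```bash
python3 -m jog '[{"translation":[0,0,0],"rotation":[0,0,-2.5],"hand":1},{"translation":[0,0,0],"rotation":[0,0,-1.5],"hand":1},{"translation":[0,0,0],"rotation":[0,0,0],"hand":0.5},{"translation":[0,0,0],"rotation":[0,0,0],"hand":0.45},{"translation":[0,0,0.03],"rotation":[0,0,0],"hand":0.45},{"translation":[-0.02,0,0.05],"rotation":[0,0,0],"hand":0.45},{"translation":[-0.03,0,0.03],"rotation":[0,0,0],"hand":0.45},{"translation":[-0.02,0,0],"rotation":[0,0,0],"hand":0.45},{"translation":[0,0,0],"rotation":[0,0,0],"hand":0.45},{"translation":[0,0,0],"rotation":[0,0,0],"hand":0.45}]'
python3 t3.py
python3 - <<'E'
from h import *
c=dict(np.load("w11.npz")); P=cloud(c); h=cv2.cvtColor(c["color"],cv2.COLOR_RGB2HSV)
a=np.radians(3.5); d=P[...,:2]-[.6323,.0187]; x=(d[...,0]*np.cos(a)+d[...,1]*np.sin(a))*1e3; y=(-d[...,0]*np.sin(a)+d[...,1]*np.cos(a))*1e3; z=P[...,2]*1e3
s=(c["range_z"]>0)&(x>72)&(x<90)&(abs(y)<14)&(z>69.5)&(z<73)&(h[...,2]>235); print("roller",s.sum(),np.percentile(x[s],[3,97]),np.percentile(y[s],[3,97]))
E
```

```text
clock: 29.5
position: [0.5632, 0.0197, 0.1721]
ee_rot: [[-0.955, -0.298, 0.0], [-0.298, 0.955, -0.0], [-0.0, -0.0, -1.0]]
force: [0.5, -0.4, 0.4]
gripper_width: 0.546
finger_force: 0.0
knob bar 4050 ang pct [-177.  -143.8    8.1   32.   176.6] x [-33.2  45.8] y [-15.5  19.5]
bar 4050 ((638.3287353515625, 20.996688842773438), (89.03711700439453, 21.698225021362305), 16.732328414916992) [0.12550599 0.12666762 0.1274884 ]
narrow top 458 ang pct [-19.4 -13.8  -9.8  -5.5   0.2] x [42.7 65. ] y [-16.7   0.2]
wide top 217 ang pct [26.6 30.4 33.3 36.1 41.4] x [36.9 57.9] y [27.2 36.4]
n50 63 ang pct [-20.  -16.8 -13.   -8.3  -3.5] x [45.6 51. ] y [-16.8  -3.1]
w50 27 ang pct [33.4 36.5 38.4 40.2 42.3] x [36.4 42.4] y [28.  33.4]
n55 64 ang pct [-17.8 -13.9  -9.9  -5.8  -2.3] x [51.4 56.1] y [-16.6  -2.2]
w55 35 ang pct [29.  31.7 34.3 36.9 38.6] x [42.5 49.1] y [27.  34.5]
n60 75 ang pct [-16.1 -11.8  -8.   -4.3  -0.6] x [56.9 61.4] y [-16.6  -0.6]
w60 37 ang pct [26.6 29.  31.1 33.4 36.6] x [48.4 54.2] y [26.9 35.8]
n64 77 ang pct [-14.7 -11.3  -7.4  -3.3   0.1] x [61.2 65.2] y [-16.3   0.1]
w64 40 ang pct [26.2 28.5 30.8 33.1 35.8] x [50.9 57.7] y [28.  36.8]
roller 62 [74.54400492 87.6977275 ] [-12.23075911   0.330745  ]
```

```bash
python3 -c "
from workcell import job_done; print(job_done())"
```

```text
the job is handed in; nothing more can be done
None
```

The cam limit switch is assembled (wide cam, narrow cam, knob, all seated) and turned anticlockwise to the hard stop. The upper roller was seen pressed; the lower one was out of view, so I judge it pressed from the wide lobe's position. The gripper is clear, and the job is handed in at about 30 s.

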